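# Load the controller test stand with the board lifter

## Task

Use the flat lifter to slide under each circuit board on the bench and set each one down on its feet on the rails of a bay of its own in the test stand, between its guide walls (any board in any bay); do not touch a board with the gripper before it is on the stand. When all boards are loaded, lay the lifter back along its rubber strip and let go, then press the relay on every board fully down into its socket, and only then swing the stand's power lever right over to on. Do not knock over the label roll or the jar.

Things in the scene. Friction and masses are not known exactly. Their poses are not given: they have to be found in the camera images.
- board_a: loose green circuit board 90 (x) x 70 (y) x 3 mm, 120 g, on four brass feet 9 mm across, 14 mm high, at x +-38, y +-28 mm: 14 mm free below it, 47 mm between the feet across y. Origin: sole level under its centre. Either end may lead. A beige relay sits in a dark socket (24 x 32, 6 high) in the middle; all else is under 27 mm above the soles. May be absent
- relay_a (a joint): how far the plug-in relay of board_a is pressed down into its socket: about 0 standing proud, 0.008 m fully home; it is stiff (about 5 N) and stays where it is left
- relay_a_top (a point): centre of the top face (20 x 28 mm) of the relay of board_a, 47 mm above the soles when proud, 39 mm when home
- board_b: loose green circuit board 90 (x) x 70 (y) x 3 mm, 120 g, on four brass feet 9 mm across, 14 mm high, at x +-38, y +-28 mm: 14 mm free below it, 47 mm between the feet across y. Origin: sole level under its centre. Either end may lead. A beige relay sits in a dark socket (24 x 32, 6 high) in the middle; all else is under 27 mm above the soles. May be absent
- relay_b (a joint): how far the plug-in relay of board_b is pressed down into its socket: about 0 standing proud, 0.008 m fully home; it is stiff (about 5 N) and stays where it is left
- relay_b_top (a point): centre of the top face (20 x 28 mm) of the relay of board_b, 47 mm above the soles when proud, 39 mm when home
- board_c: loose green circuit board 90 (x) x 70 (y) x 3 mm, 120 g, on four brass feet 9 mm across, 14 mm high, at x +-38, y +-28 mm: 14 mm free below it, 47 mm between the feet across y. Origin: sole level under its centre. Either end may lead. A beige relay sits in a dark socket (24 x 32, 6 high) in the middle; all else is under 27 mm above the soles. May be absent
- relay_c (a joint): how far the plug-in relay of board_c is pressed down into its socket: about 0 standing proud, 0.008 m fully home; it is stiff (about 5 N) and stays where it is left
- relay_c_top (a point): centre of the top face (20 x 28 mm) of the relay of board_c, 47 mm above the soles when proud, 39 mm when home
- lifter: loose board lifter (flat spatula), 200 g: steel plate 175 x 36 x 3 mm lying flat, black handle bar over its rear part. Origin: underside of the plate straight below the handle's centre; x along the plate to its front edge at x = +135 mm, rear edge at x = -40 mm. The part ahead of the handle (x = 40 to 135 mm) is free to go under a board
- lifter_grip (a point): centre of the lifter's handle bar (80 along x, 20 wide, 24 mm high), 42 mm above the plate's underside; there is 27 mm of free height under the bar
- pad: fixed black rubber strip 200 x 50 x 3 mm on which the lifter is kept. Origin: on the bench, where the lifter's origin belongs; x the way the lifter points; the strip runs from x = -53 to +147 mm
- stand: fixed aluminium stand 150 (x) x 300 (y) mm, three bays 95 mm apart in y. A bay: two rails along x for the board's feet, board x along stand x; rails 45 mm high, 111 long, 24.5 wide, 34 mm apart. Guide walls 20 mm above the rails at the outer sides and corners (48 mm clear between them at each end) leave a board 6 mm play each way. Origin: on the bench under the middle bay; front is -x
- switch (a joint): power toggle lever on the box behind the stand's middle bay: 0 off, leaning to the stand's -x; 1.0 on, swung over to +x. Stays where it is left
- switch_tip (a point): tip of that lever, which is 50 mm long and turns about an axis 52 mm above the bench; with its knob it reaches 112 mm above the bench as it swings: carry boards over it higher than that
- label_roll: loose bystander: white label roll standing on end, 64 mm across, 60 mm high; origin under its centre
- jar: loose bystander: small screw jar 40 mm across, 45 mm high; origin under its centre
- bay0 (a point): bay 0: point at rail-top height midway between the two rails, where a board's origin belongs; x along the rails
- bay1 (a point): bay 1: point at rail-top height midway between the two rails, where a board's origin belongs; x along the rails
- bay2 (a point): bay 2: point at rail-top height midway between the two rails, where a board's origin belongs; x along the rails
There are look-alikes about, which are no part of the job. Several things have the shape of the lifter; the one meant has the colours described above. What is shaped like the board_b but brown is not meant.

How it is judged (in metres and radians):
On the way, in this order (a step that is already met when the one before it is completed fails the run):
1. every board stands level in a bay of the stand, clear of the lifter (((horizontal distance between board_a and bay0 below 0.016 m and z of board_a in the frame of bay0 between -0.004 and 0.004 m and angle between board_a's own z axis and vertical below 0.06 rad) or (horizontal distance between board_a and bay1 below 0.016 m and z of board_a in the frame of bay1 between -0.004 and 0.004 m and angle between board_a's own z axis and vertical below 0.06 rad) or (horizontal distance between board_a and bay2 below 0.016 m and z of board_a in the frame of bay2 between -0.004 and 0.004 m and angle between board_a's own z axis and vertical below 0.06 rad)) and contact force between each of board_a, board_b, board_c and lifter below 0.1 N and linear speed of each of board_a, board_b, board_c below 0.03 m/s and ((horizontal distance between board_b and bay0 below 0.016 m and z of board_b in the frame of bay0 between -0.004 and 0.004 m and angle between board_b's own z axis and vertical below 0.06 rad) or (horizontal distance between board_b and bay1 below 0.016 m and z of board_b in the frame of bay1 between -0.004 and 0.004 m and angle between board_b's own z axis and vertical below 0.06 rad) or (horizontal distance between board_b and bay2 below 0.016 m and z of board_b in the frame of bay2 between -0.004 and 0.004 m and angle between board_b's own z axis and vertical below 0.06 rad)) and ((horizontal distance between board_c and bay0 below 0.016 m and z of board_c in the frame of bay0 between -0.004 and 0.004 m and angle between board_c's own z axis and vertical below 0.06 rad) or (horizontal distance between board_c and bay1 below 0.016 m and z of board_c in the frame of bay1 between -0.004 and 0.004 m and angle between board_c's own z axis and vertical below 0.06 rad) or (horizontal distance between board_c and bay2 below 0.016 m and z of board_c in the frame of bay2 between -0.004 and 0.004 m and angle between board_c's own z axis and vertical below 0.06 rad))), for 0.2 s.
2. the lifter lies flat on its strip, let go (horizontal distance between lifter_grip and pad below 0.04 m and z of lifter in the frame of pad below 0.007 m and angle between lifter's own z axis and vertical below 0.08 rad and angle between the x axis of lifter and the x axis of pad, either way round below 0.35 rad and contact force between the fingers and lifter below 0.1 N and linear speed of lifter below 0.03 m/s), for 0.2 s.
3. every relay is pressed home (value of joint each of relay_a, relay_b, relay_c above 0.0062 m), for 0.2 s.
4. the power lever is on (value of joint switch above 0.85 rad), for 0.2 s.
At the end, for the whole second after the job is handed in: Every board at rest, level (0.06 rad) on a bay's rails, within 16 mm of its centre and 4 mm of rail height; relays down 6.2 of 8 mm or more; lifter flat and released on its strip, handle within 40 mm, 0.35 rad; lever beyond 0.85 of 1.0 rad (all of step 1 and all of step 2 and all of step 3 and value of joint switch above 0.85 rad); the robot touches nothing.
It fails at once if the gripper touches a board that is not on the stand ((contact force between the fingers and board_a above 1 N and not (height (world z) of board_a above 0.036 m and x of board_a in the frame of stand between -0.06 and 0.06 m and y of board_a in the frame of stand between -0.15 and 0.15 m)) or (contact force between the fingers and board_b above 1 N and not (height (world z) of board_b above 0.036 m and x of board_b in the frame of stand between -0.06 and 0.06 m and y of board_b in the frame of stand between -0.15 and 0.15 m)) or (contact force between the fingers and board_c above 1 N and not (height (world z) of board_c above 0.036 m and x of board_c in the frame of stand between -0.06 and 0.06 m and y of board_c in the frame of stand between -0.15 and 0.15 m))).
It fails at once if the label roll or the jar is knocked over (angle between any of label_roll, jar's own z axis and vertical above 0.8 rad).
Of board_a, board_b, board_c only 2 to 3 are there at a start; the rules pass over those that are not, and their reading is None.
At some moment in a run one of board_a, board_b, board_c may be knocked a few centimetres aside while the robot is not near it.
It also fails if it takes over 210 s, if anything falls off the work surface, if the arm or the gripper's body presses on something with over 40 N, if the wrist force passes 120 N, or if a joint passes its speed limit or range.

## Robot

A 6-joint arm with a two-finger parallel gripper is mounted at the origin on the work surface. World frame = base frame: x ahead of the robot, y to its left, z up, the work surface at z = 0. Lengths are in mm, angles in rad, forces in N, time in s.
With the tool pointing down it reaches from about 275 to 1000 mm from the base axis. Payload 8.4 kg.
Tool frame: the origin (TCP) lies midway between the tips of the shut fingers; the grasp point (between the pads) lies 19 mm behind it; z points along the fingers, y is the line along which they close (so a half turn about z gives the same grasp; the last joint's range is limited). The gripper opens to 85 mm and grips with 20 to 120 N. Pads are 22 mm wide; open, the fingers measure 114 mm over their backs; the gripper's body (76 mm by 85 mm) begins 54 mm behind the grasp point. The pads swing forward as they close: fully open they stand 13 mm farther back than shut.
Start: joints at [-1.215, 0.353, 1.633, -0, 1.155, -0.002], TCP at [218.883, -585.421, 231.281] pointing down, gripper open.
Joint ranges: [-2.63, 2.63], [-0.92, 2.1], [0.06, 2.66], [-1.3, 4.44], [0, 2.69], [-3.02, 3.02]. Speed limits (rad/s): [2.22, 2.22, 2.79, 3.14, 3.14, 3.14].

## Interface

Orientations are given as [roll, pitch, yaw] about the fixed x, y, z axes, in that order (R = Rz(yaw) Ry(pitch) Rx(roll)).
In Python, from rig import r, cams gives the robot as it stands. The module is installed in compiled form; this text tells all that it offers.
- The arm moves only by the tool send_rows, never from a script. Its argument "targets" is one flat list of numbers, 7 for each row, row after row: the shift along the tool's x, y, z in m, then the turn, a rotation vector about the tool's x, y, z in rad, then the opening, from -1 (shut) to 1 (fully open). In form: [tx, ty, tz, wx, wy, wz, fingers, tx, ty, tz, wx, wy, wz, fingers, ...]. A call has 1 to 12 rows; each row is the pose to reach, as a shift and turn from the pose commanded when the call began, along the tool's axes at that moment; what a row does not reach only later rows make up. A row lasts 1/12 s, in which the tool goes at most 41.7 mm and 7.16 degrees, less where a joint would pass 70% of its speed; a pose out of reach is approached as far as the arm can. A call with a gripper value outside its range is refused whole. The fingers move at their own pace and stop on an object; "grip_force" is the grip in N (left out, the last holds). Time passes only in rows, so rows that repeat a pose let the fingers close. It gives the time, the measured TCP pose, the force, the opening and the grip force at its end, in the units of the state.
- r.sense(): the state, without advancing time (a new reading comes with each control period).
- cams.grab_frame(name): name is "scene" or "top" or "wrist"; returns a dict with "color" (384x512x3 uint8, blue, green, red), "fx", "fy", "cx", "cy" (pixels), "xyz" and "attitude" of the camera in the world. Camera axes: x right, y down, z forward; pixel columns grow to the right and rows downward; lengths in mm; the calibration is good to about 2 mm. A picture is of the moment at which its call begins. There is no depth.
- r.sign_off(): hands the job in; it is judged then, once.
The state is a dict: "clock": time; "qpos": joint angles; "qvel": joint speeds; "joint_efforts": joint torques, N m; "eef_pos": TCP position; "tcp_rot": TCP orientation; "contact_force": force on the tool from outside, world axes, zero at the start; "wrist_torque": the same for the moment, N m; "opening": opening from 0.0 (shut) to 1.0 (fully open); "grasp_force": force on a finger pad.
Only numpy, scipy, OpenCV 4.12 (cv2) and the standard library are available. Lean on these libraries where they do the work, as an engineer would, in place of code of your own. Each camera call takes 0.05 s, during which the arm holds its last target. There are 200 camera calls.

## Working session

There is one attempt and no reset: what is moved stays moved. The work goes in short steps, Python scripts to look and compute and a tool call to move; the robot and the scene stay as the last step left them, time stands still between calls to the robot, and variables do not carry over. Pictures are saved under pics/ and viewed, at most 14 in all, crops included, and the job is handed in when it is done.

Besides the shell and the picture viewer there is one more tool, called after ">>>" as name(argument=value, ...) on one line, values as JSON. send_rows: Moves the arm, as the interface text tells. Its arguments: {"type":"object","properties":{"targets":{"type":"array"},"grip_force":{"type":"number"}},"required":["targets"]}

```bash
mkdir -p pics; cat > h.py <<'E'
import numpy as np,cv2
from scipy.spatial.transform import Rotation as R
def cam(f):
    a=np.array(f["attitude"],float)
    M=a if a.shape==(3,3) else R.from_euler('xyz',a).as_matrix()
    return M,np.array(f["xyz"],float)
def ray(f,u,v,z):
    M,p=cam(f); d=M@np.array([(u-f["cx"])/f["fx"],(v-f["cy"])/f["fy"],1.])
    return p+d*(z-p[2])/d[2]
def proj(f,P):
    M,p=cam(f); c=M.T@(np.array(P,float)-p); return f["fx"]*c[0]/c[2]+f["cx"],f["fy"]*c[1]/c[2]+f["cy"]
E
python3 - <<'E'
from rig import r,cams
import cv2,numpy as np,pickle
fs={n:cams.grab_frame(n) for n in("top","scene")}
pickle.dump(fs,open('f0.pkl','wb'))
for n,f in fs.items():
    print(n,{k:v for k,v in f.items() if k!="color"})
    cv2.imwrite(f'pics/{n}0.png',cv2.resize(f["color"],(800,600),interpolation=cv2.INTER_CUBIC))
print(r.sense())
E
```

```text
top {'fx': 394.79972775025476, 'fy': 394.79972775025476, 'cx': 257.82310783065344, 'cy': 195.6221568775456, 'xyz': array([ 406.04398137,  -29.04893142, 1210.19730973]), 'attitude': array([-3.05670344,  0.00340808, -1.58456208])}
scene {'fx': 391.88601408778726, 'fy': 391.88601408778726, 'cx': 259.58329850410485, 'cy': 189.3012381669683, 'xyz': array([1052.28718319,  207.57828817,  917.84614601]), 'attitude': array([-2.50984496, -0.01361112,  2.02809471])}
{'clock': 0.1, 'qpos': array([-1.21539583e+00,  3.53569764e-01,  1.63404803e+00,  1.16269874e-07,
        1.15517883e+00, -2.38180035e-03]), 'qvel': array([ 0.00050511, -0.00223252, -0.00297203,  0.00100426, -0.00121652,
        0.00093248]), 'joint_efforts': array([ 8.85851859e-04, -6.06360483e+01, -3.42825723e+01,  3.01275122e-05,
        3.96266652e-03,  1.66266318e-06]), 'eef_pos': array([ 218.74075407, -585.03152066,  230.64746447]), 'tcp_rot': array([-3.14038868e+00, -2.97393546e-06,  3.57782247e-01]), 'contact_force': array([ 0.6054245 , -0.41357405,  0.16267076]), 'wrist_torque': array([0.05789976, 0.00530839, 0.03061002]), 'grasp_force': 0.0, 'opening': 1.0049636030053286}
```

View pics/top0.png

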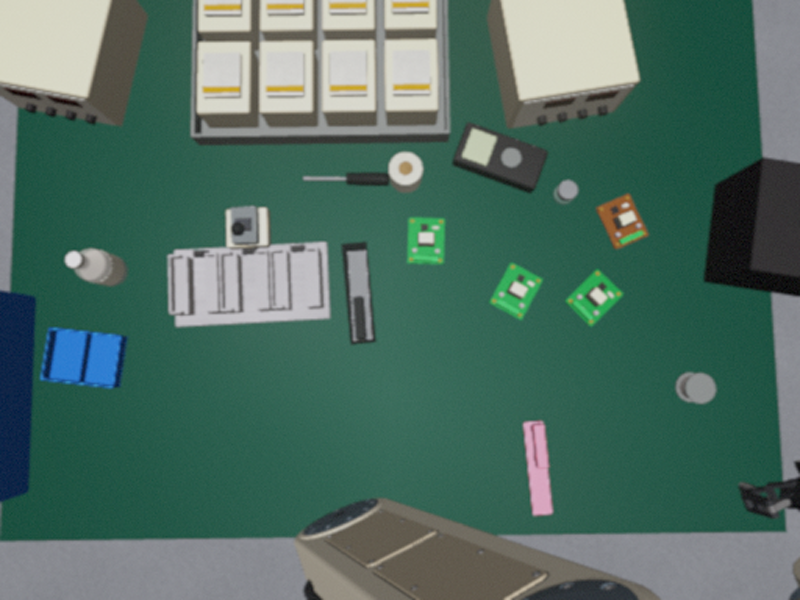

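View pics/scene0.png

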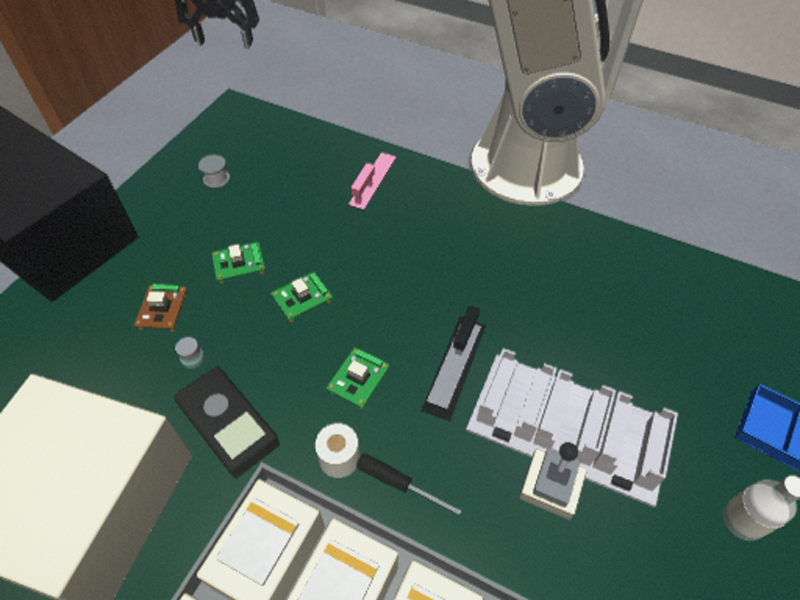

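```bash
python3 - <<'E'
import pickle,cv2,numpy as np
from h import *
fs=pickle.load(open('f0.pkl','rb'))
t=fs['top']['color']
a=cv2.resize(t[125:225,100:260],(800,500),interpolation=cv2.INTER_CUBIC)
cv2.imwrite('pics/stand_crop.png',a)
for n in('top','scene'):
    f=fs[n]; c=f['color'].astype(int); b,g,rr=c[...,0],c[...,1],c[...,2]
    m=((g>110)&(g-rr>50)&(g-b>40)).astype(np.uint8)
    k,l,s,ce=cv2.connectedComponentsWithStats(cv2.morphologyEx(m,cv2.MORPH_CLOSE,np.ones((5,5))))
    for i in range(1,k):
        if s[i,4]<100: continue
        ys,xs=np.nonzero(l==i)
        P=np.array([ray(f,u,v,17)[:2] for u,v in zip(xs,ys)],np.float32)
        R_=cv2.minAreaRect(P); print(n,s[i],np.round(ce[i],1),R_)
E
```

```text
top [260 139  25  30 624] [272.4 153.7] ((636.5175170898438, -71.64601135253906), (73.2465591430664, 90.21528625488281), 88.88925170898438)
top [313 168  35  37 652] [329.7 186. ] ((534.5120239257812, -245.64181518554688), (73.6283950805664, 93.1013412475586), 60.32266616821289)
top [362 172  37  37 639] [379.7 190.2] ((519.743896484375, -397.2496032714844), (72.27583312988281, 91.69989013671875), 43.52615737915039)
scene [136 155  34  24 469] [151.9 167.2] ((523.8876953125, -394.509521484375), (71.2691879272461, 90.4118881225586), 44.367523193359375)
scene [173 174  40  31 519] [192.7 189.3] ((538.0521850585938, -243.82005310058594), (71.2862319946289, 90.496826171875), 60.79902267456055)
scene [209 223  40  38 692] [228.7 241.4] ((638.4841918945312, -71.13294219970703), (70.46394348144531, 91.946533203125), 87.57106018066406)
```

View pics/stand_crop.png

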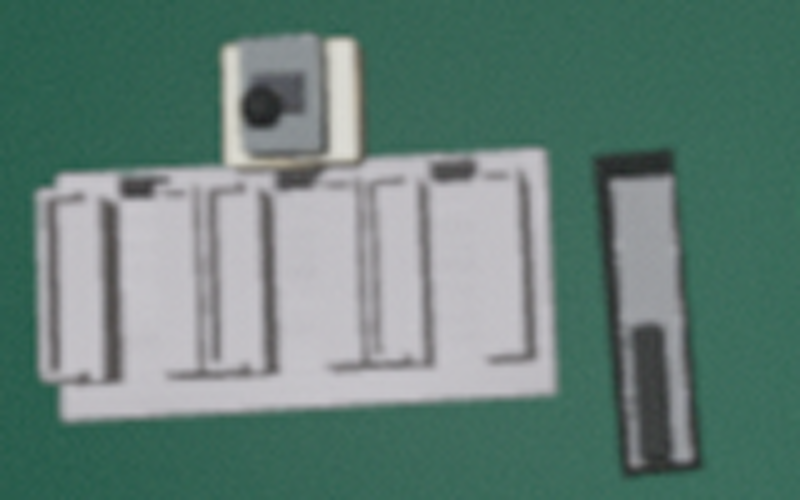

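```bash
python3 - <<'E'
import pickle,cv2,numpy as np
from h import *
fs=pickle.load(open('f0.pkl','rb')); f=fs['top']
def pts(L,z): return np.array([ray(f,100+u/5-.4,125+v/5-.4,z)[:2] for u,v in L])
for nm,L,zs in(("pad",[(595,155),(672,150),(700,468),(625,473)],[0,3]),("handle",[(632,325),(662,323),(670,460),(640,462)],[57]),("standbase",[(58,175),(548,150),(557,395),(62,420)],[0,5]),("plate front",[(610,178),(672,175)],[6])):
    for z in zs:
        P=pts(L,z); print(nm,z,np.round(P,1).tolist(),P.mean(0).round(1),[round(float(np.linalg.norm(P[i]-P[(i+1)%len(P)])),1) for i in range(len(P))],
          np.degrees(np.arctan2(*((P[0]-P[-1])[::-1]))).round(2), np.degrees(np.arctan2(*((P[1]-P[0])[::-1]))).round(2))
s=fs['scene']; cv2.imwrite('pics/scene_crop.png',cv2.resize(s['color'][190:330,265:445],(800,622),interpolation=cv2.INTER_CUBIC)[:600])
E
```

```text
pad 0 [[635.5, 93.7], [637.9, 45.9], [440.5, 30.4], [438.1, 76.4]] [538.   61.6] [47.9, 198.0, 46.0, 198.2] 5.01 -87.06
pad 3 [[634.9, 93.4], [637.3, 45.7], [440.4, 30.3], [438.0, 76.1]] [537.7  61.4] [47.8, 197.5, 45.9, 197.7] 5.01 -87.06
handle 57 [[523.3, 66.7], [524.2, 49.1], [443.8, 45.1], [442.8, 62.6]] [483.5  55.9] [17.7, 80.5, 17.5, 80.5] 2.93 -86.97
standbase 0 [[627.7, 427.3], [639.0, 122.9], [486.5, 117.8], [475.4, 422.1]] [557.1 272.5] [304.6, 152.6, 304.5, 152.4] 1.94 -87.87
standbase 5 [[626.8, 425.4], [638.1, 122.2], [486.2, 117.2], [475.1, 420.2]] [556.5 271.3] [303.3, 152.0, 303.2, 151.8] 1.94 -87.87
plate front 6 [[619.8, 83.9], [621.1, 45.6]] [620.5  64.8] [38.3, 38.3] 91.98 -88.02
```

View pics/scene_crop.png

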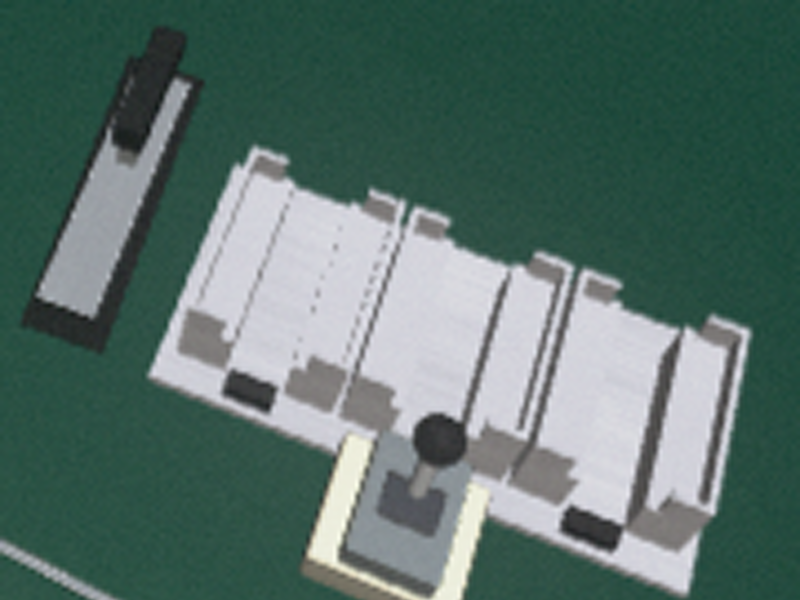

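```bash
cat >> h.py <<'E'
def go(*W):
    """print row vectors (tool-frame) from present pose for world waypoints x,y,z,yaw(deg), tool down"""
    from rig import r
    s=r.sense(); p=np.array(s["eef_pos"]); M=R.from_euler('xyz',s["tcp_rot"])
    print("t",round(s["clock"],1),"p",p.round(1),"rpy",np.degrees(s["tcp_rot"]).round(2),"q6",round(s["qpos"][5],2),"F",s["contact_force"].round(1),"op",round(s["opening"],3),"gf",s["grasp_force"])
    for x,y,z,w in W:
        d=M.inv().apply(np.array([x,y,z])-p)/1000
        T=R.from_euler('xyz',[np.pi,0,np.radians(w)])
        v=(M.inv()*T).as_rotvec()
        n=max(np.linalg.norm(d)/.0417,np.degrees(np.linalg.norm(v))/7.16)
        print([*d.round(4).tolist(),*v.round(4).tolist()],"rows",round(n,1))
E
python3 - <<'E'
from h import *
go((484,56,200,3.7))
E
```

```text
t 0.1 p [ 218.7 -585.   230.6] rpy [-179.93   -0.     20.5 ] q6 -0.0 F [ 0.6 -0.4  0.2] op 1.005 gf 0.0
[0.4729, -0.5075, 0.0313, -0.0012, 0.0002, 0.2932] rows 16.7
```

Candidates: lifter = steel/black at top (358,293), the look-alike is pink at (537,468). Boards are green at (427,240), (517,290), (595,298), and the look-alike is brown at (622,220). The stand crop shows the black-handled steel plate on its strip, so I'm choosing that one.

>>> send_rows(targets=[0.32,-0.34,0.02,0,0,0.2,1,0.32,-0.34,0.02,0,0,0.2,1,0.32,-0.34,0.02,0,0,0.2,1,0.32,-0.34,0.02,0,0,0.2,1,0.32,-0.34,0.02,0,0,0.2,1,0.32,-0.34,0.02,0,0,0.2,1,0.32,-0.34,0.02,0,0,0.2,1,0.32,-0.34,0.02,0,0,0.2,1,0.32,-0.34,0.02,0,0,0.2,1,0.32,-0.34,0.02,0,0,0.2,1,0.32,-0.34,0.02,0,0,0.2,1,0.32,-0.34,0.02,0,0,0.2,1])

```text
clock: 1.1
eef_pos: [400.5, -150.3, 211.0]
tcp_rot: [-3.14, -0.0, 0.16]
contact_force: [-0.2, 0.4, 0.0]
opening: 0.997
grasp_force: 0.0
```

```bash
python3 - <<'E'
from h import *
go((484,56,200,3.7))
E
```

```text
t 1.1 p [ 400.5 -150.3  211. ] rpy [-1.799e+02 -2.000e-02  9.200e+00] q6 1.05 F [-0.2  0.4  0. ] op 0.997 gf 0.0
[0.1154, -0.1903, 0.0113, -0.0018, -0.0002, 0.0959] rows 5.3
```

>>> send_rows(targets=[0.115,-0.19,0.011,-0.0018,0,0.096,1,0.115,-0.19,0.011,-0.0018,0,0.096,1,0.115,-0.19,0.011,-0.0018,0,0.096,1,0.115,-0.19,0.011,-0.0018,0,0.096,1,0.115,-0.19,0.011,-0.0018,0,0.096,1,0.115,-0.19,0.011,-0.0018,0,0.096,1,0.115,-0.19,0.011,-0.0018,0,0.096,1])

```text
clock: 1.68
eef_pos: [484.4, 53.7, 199.9]
tcp_rot: [3.14, -0.0, 0.065]
contact_force: [-0.8, -0.4, -0.2]
opening: 0.998
grasp_force: 0.0
```

```bash
python3 - <<'E'
from h import *
from rig import r,cams
go((484,56,200,3.7))
f=cams.grab_frame('wrist'); import pickle; pickle.dump(f,open('w1.pkl','wb'))
print({k:v for k,v in f.items() if k!='color'})
cv2.imwrite('pics/w1.png',cv2.resize(f['color'],(800,600)))
for n,P in(("handle top",(483.5,55.9,57)),("front",(620,65,6)),("bay",(560,177,45))): print(n,np.array(proj(f,P))*1.5625)
E
```

```text
t 1.7 p [484.4  53.7 199.9] rpy [ 1.7993e+02 -2.0000e-02  3.7400e+00] q6 1.61 F [-0.8 -0.4 -0.2] op 0.998 gf 0.0
[-0.0003, -0.0023, -0.0001, 0.0012, -0.0003, 0.0006] rows 0.1
{'fx': 285.2736452355026, 'fy': 285.2736452355026, 'cx': 256.13105359991295, 'cy': 191.20448516506136, 'xyz': array([567.04446417,  60.20468439, 341.62735875]), 'attitude': array([ 2.81872496e+00, -1.06757716e-03, -1.50641135e+00])}
handle top [398.12478733 282.24497556]
front [397.63681942  66.73556881]
bay [214.11785591 148.8126542 ]
```

View pics/w1.png

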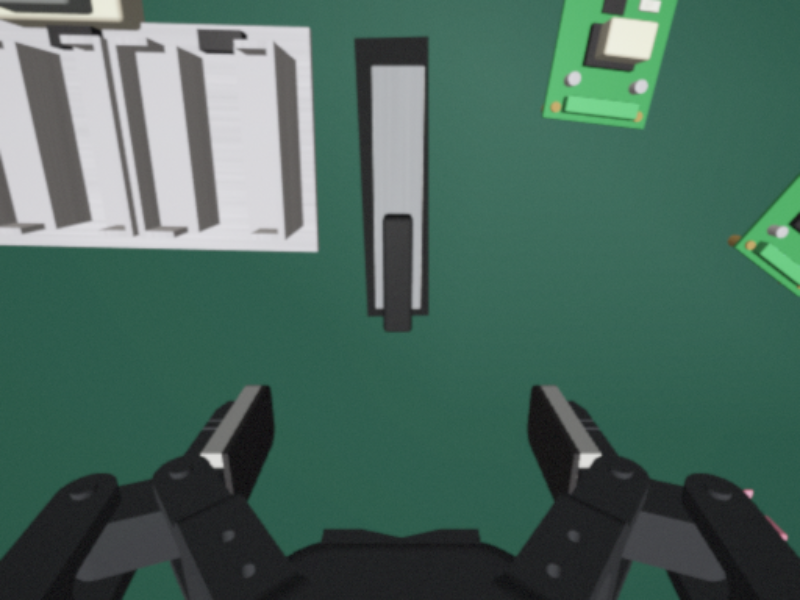

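```bash
python3 - <<'E'
from h import *
import pickle
f=pickle.load(open('w1.pkl','rb')); k=1.5625
def P(L,z): return np.array([ray(f,u/k,v/k,z)[:2] for u,v in L]).round(1)
print("handle",P([(384,215),(411,215),(411,331),(384,331)],57).tolist())
print("plate front",P([(372,66),(425,66)],6).tolist())
print("pad",P([(355,39),(429,37),(429,315),(368,316)],3).tolist())
print("standR",P([(309,27),(318,251)],0).tolist(),P([(309,27),(318,251)],4).tolist())
c,s=np.cos(np.radians(2)),np.sin(np.radians(2))
im=cv2.resize(f['color'],(800,600))
def S(x,y,z): return (557+c*x-s*y,272+s*x+c*y,z)
def line(a,b,col): 
    pa,pb=[tuple(int(round(q*k)) for q in proj(f,S(*w))) for w in(a,b)]; cv2.line(im,pa,pb,col,1)
for yb in(-95,0):
    for y in(-41.5,-17,17,41.5): line((-55.5,yb+y,45),(55.5,yb+y,45),(0,0,255))
    for x in(-55.5,55.5): line((x,yb-41.5,45),(x,yb+41.5,45),(0,0,255))
    for y in(-41.5,41.5): line((-55.5,yb+y,65),(55.5,yb+y,65),(255,0,0))
line((-75,-150,0),(75,-150,0),(0,255,0)); line((-75,-150,0),(-75,150,0),(0,255,0))
cv2.imwrite('pics/ov1.png',cv2.resize(im[0:280,0:350],(750,600)))
E
```

```text
handle [[527.2, 67.6], [528.3, 50.5], [449.1, 44.8], [447.9, 63.4]]
plate front [[619.3, 82.3], [621.6, 46.6]]
pad [[635.3, 94.6], [639.7, 45.2], [441.6, 28.4], [437.6, 77.7]]
standR [[641.0, 125.9], [488.1, 119.0]] [[640.1, 125.2], [489.0, 118.3]]
```

View pics/ov1.png

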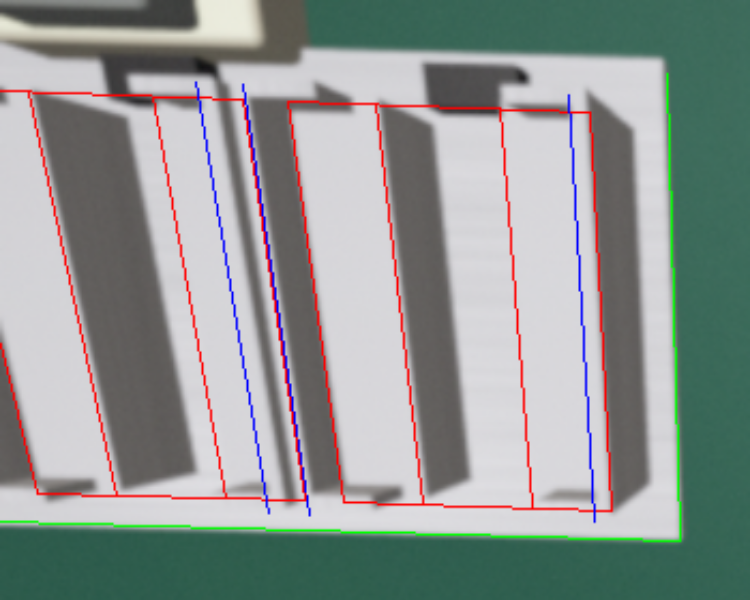

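```bash
python3 - <<'E'
from h import *
go((486,56.4,80,3.6),(486,56.4,23,3.6))
E
```

```text
t 1.7 p [483.4  52.  199.8] rpy [1.7989e+02 4.0000e-02 3.7200e+00] q6 1.61 F [ 1.1 -0.7 -0.3] op 1.003 gf 0.0
[0.003, -0.0045, 0.1198, 0.002, 0.0007, 0.0022] rows 2.9
[0.003, -0.0046, 0.1768, 0.002, 0.0007, 0.0022] rows 4.2
```

```bash
cat >> h.py <<'E'
import json,os
def cset(p,rv): json.dump([list(map(float,p)),list(map(float,rv))],open('cmd.json','w'))
def upd(*vs):
    """apply final vectors of finished calls to the tracked commanded pose"""
    p,rv=json.load(open('cmd.json')); p=np.array(p); M=R.from_rotvec(rv)
    for v in vs:
        p=p+M.apply(np.array(v[:3])*1000); M=M*R.from_rotvec(v[3:6])
    cset(p,M.as_rotvec())
def nxt(*W,chain=False):
    from rig import r
    s=r.sense(); p,rv=json.load(open('cmd.json')); p=np.array(p); M=R.from_rotvec(rv)
    print("t",round(s["clock"],1),"cmd",p.round(1),np.degrees(M.as_euler('xyz')).round(2),"meas",s["eef_pos"].round(1),np.degrees(s["tcp_rot"]).round(2),"q",s["qpos"].round(2),"F",s["contact_force"].round(1),"op",round(s["opening"],3),"gf",round(s["grasp_force"],1))
    for x,y,z,w in W:
        T=R.from_euler('xyz',[np.pi,0,np.radians(w)])
        d=M.inv().apply(np.array([x,y,z])-p)/1000; v=(M.inv()*T).as_rotvec()
        n=max(np.linalg.norm(d)/.0417,np.degrees(np.linalg.norm(v))/7.16)
        print((x,y,z,w),[*d.round(4).tolist(),*v.round(4).tolist()],"rows",round(n,1))
        if chain: p=np.array([x,y,z],float); M=T
E
python3 - <<'E'
from h import *
cset([218.883,-585.421,231.281],R.from_euler('xyz',[np.pi,0,.358]).as_rotvec())
upd([.32,-.34,.02,0,0,.2],[.115,-.19,.011,-.0018,0,.096])
nxt((486,56.4,80,3.6),(486,56.4,23,3.6))
E
```

```text
t 1.7 cmd [483.1  50.9 200.3] [179.9   -0.     3.55] meas [483.4  52.  199.8] [1.7989e+02 4.0000e-02 3.7200e+00] q [ 0.11  0.17  1.95 -0.    1.01  1.61] F [ 1.1 -0.7 -0.3] op 1.003 gf 0.0
(486, 56.4, 80, 3.6) [0.0032, -0.0055, 0.1203, 0.0018, -0.0001, -0.0008] rows 2.9
(486, 56.4, 23, 3.6) [0.0032, -0.0057, 0.1773, 0.0018, -0.0001, -0.0008] rows 4.3
```

>>> send_rows(targets=[0.003,-0.0056,0.12,0.0018,0,-0.0008,0.2,0.003,-0.0056,0.12,0.0018,0,-0.0008,0.2,0.003,-0.0056,0.12,0.0018,0,-0.0008,0.2,0.003,-0.0056,0.12,0.0018,0,-0.0008,0.2,0.003,-0.0056,0.15,0.0018,0,-0.0008,0.2,0.003,-0.0056,0.177,0.0018,0,-0.0008,0.2,0.003,-0.0056,0.177,0.0018,0,-0.0008,0.2,0.003,-0.0056,0.177,0.0018,0,-0.0008,0.2])

```text
clock: 2.4
eef_pos: [485.5, 55.4, 24.1]
tcp_rot: [3.141, 0.002, 0.062]
contact_force: [0.0, -1.0, 0.4]
opening: 0.598
grasp_force: 0.0
```

>>> send_rows(targets=[0,0,0,0,0,0,-1,0,0,0,0,0,0,-1,0,0,0,0,0,0,-1,0,0,0,0,0,0,-1,0,0,0,0,0,0,-1,0,0,0,0,0,0,-1], grip_force=100)

```text
clock: 2.9
eef_pos: [487.3, 56.2, 25.5]
tcp_rot: [3.141, -0.003, 0.063]
contact_force: [-1.8, -1.3, 13.1]
opening: 0.214
grasp_force: 98.1
```

```bash
python3 - <<'E'
from h import *
upd([.003,-.0056,.177,.0018,0,-.0008])
nxt((486,56.4,100,3.6))
E
```

```text
t 2.9 cmd [485.8  56.3  23.3] [-180.    -0.     3.6] meas [487.3  56.2  25.5] [179.99  -0.18   3.6 ] q [ 0.11  0.45  2.07 -0.    0.62  1.62] F [-1.8 -1.3 13.1] op 0.214 gf 98.1
(486, 56.4, 100, 3.6) [0.0002, -0.0001, -0.0767, -0.0, -0.0001, -0.0] rows 1.8
```

```bash
python3 - <<'E'
from h import *
nxt((486,56.4,100,3.6),(432,-65.3,100,-1.7))
E
```

```text
t 2.9 cmd [485.8  56.3  23.3] [-180.    -0.     3.6] meas [487.3  56.2  25.5] [179.99  -0.18   3.6 ] q [ 0.11  0.45  2.07 -0.    0.62  1.62] F [-1.8 -1.3 13.1] op 0.214 gf 98.1
(486, 56.4, 100, 3.6) [0.0002, -0.0001, -0.0767, -0.0, -0.0001, -0.0] rows 1.8
(432, -65.3, 100, -1.7) [-0.0613, 0.118, -0.0767, -0.0, -0.0001, 0.0925] rows 3.7
```

>>> send_rows(targets=[0,0,-0.03,0,0,0,-1,0,0,-0.06,0,0,0,-1,0,0,-0.077,0,0,0,-1,-0.03,0.06,-0.077,0,0,0.045,-1,-0.061,0.118,-0.077,0,0,0.092,-1,-0.061,0.118,-0.077,0,0,0.092,-1,-0.061,0.118,-0.077,0,0,0.092,-1,-0.061,0.118,-0.077,0,0,0.092,-1,-0.061,0.118,-0.077,0,0,0.092,-1,-0.061,0.118,-0.077,0,0,0.092,-1])

```text
clock: 3.73
eef_pos: [433.3, -64.8, 100.9]
tcp_rot: [-3.141, -0.001, -0.029]
contact_force: [0.2, 0.4, -1.6]
opening: 0.219
grasp_force: 98.6
```

```bash
python3 - <<'E'
from h import *
from rig import cams
import pickle
upd([-0.061, 0.118, -0.077, 0, 0, 0.092])
nxt((432,-65.3,27,-1.7))
f=cams.grab_frame('wrist'); pickle.dump(f,open('w2.pkl','wb'))
cv2.imwrite('pics/w2.png',cv2.resize(f['color'],(800,600),interpolation=cv2.INTER_CUBIC))
nxt()
E
```

```text
t 3.7 cmd [432.3 -65.3 100.3] [-180.     -0.     -1.67] meas [433.3 -64.8 100.9] [-1.7999e+02 -9.0000e-02 -1.6800e+00] q [-0.15  0.25  2.14  0.    0.75  1.45] F [ 0.2  0.4 -1.6] op 0.219 gf 98.6
(432, -65.3, 27, -1.7) [-0.0003, 0.0001, 0.0733, -0.0, -0.0001, 0.0005] rows 1.8
t 3.8 cmd [432.3 -65.3 100.3] [-180.     -0.     -1.67] meas [433.3 -64.5 100.7] [-1.80e+02 -7.00e-02 -1.63e+00] q [-0.15  0.25  2.14  0.    0.75  1.45] F [ 0.3  0.9 -2. ] op 0.222 gf 98.6
```

View pics/w2.png

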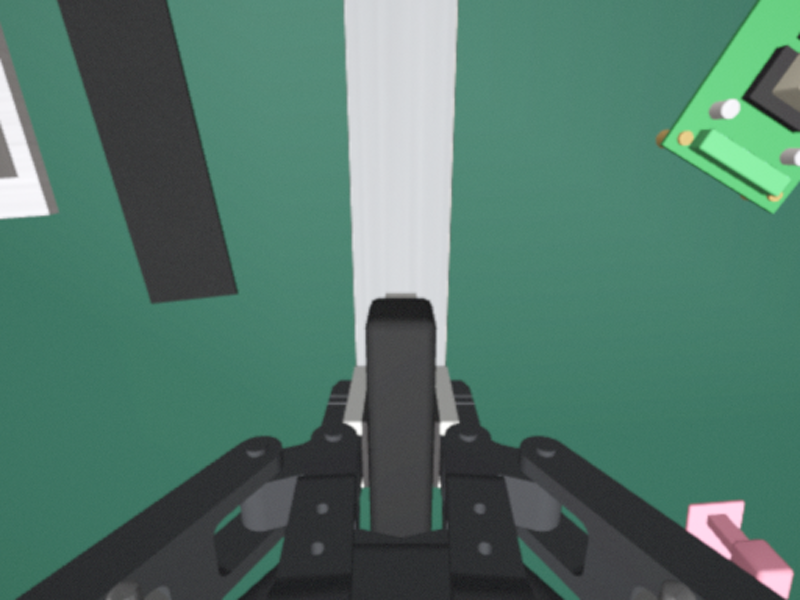

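```bash
python3 - <<'E'
from h import *
import pickle
from scipy.optimize import brentq
f=pickle.load(open('w2.pkl','rb')); k=1.5625
for v,a,b in((2,345.5,458),(100,347.5,455),(180,350,452.5),(350,357,448)):
    w=lambda z:np.linalg.norm(ray(f,a/k,v/k,z)-ray(f,b/k,v/k,z))-36
    z=brentq(w,0,300); print(v,z,((ray(f,a/k,v/k,z)+ray(f,b/k,v/k,z))/2).round(1))
E
```

```text
2 77.36301184798677 [560.9 -68.   77.4]
100 80.04800316803218 [531.9 -67.   80. ]
180 80.9962305834928 [506.  -66.2  81. ]
350 81.82140568567988 [441.  -64.8  81.8]
```

>>> send_rows(targets=[0,0,0.035,0,0,0,-1,0,0,0.065,0,0,0,-1,0,0,0.073,0,0,0,-1,0,0,0.073,0,0,0,-1,0,0,0.073,0,0,0,-1])

```text
clock: 4.2
eef_pos: [432.6, -64.7, 27.4]
tcp_rot: [-3.141, 0.001, -0.028]
contact_force: [0.0, -0.0, -1.9]
opening: 0.22
grasp_force: 98.5
```

```bash
cat >> h.py <<'E'
def boards(f,n):
    c=f['color'].astype(int); b,g,rr=c[...,0],c[...,1],c[...,2]
    m=((g>110)&(g-rr>50)&(g-b>40)).astype(np.uint8)
    k,l,s,ce=cv2.connectedComponentsWithStats(cv2.morphologyEx(m,cv2.MORPH_CLOSE,np.ones((5,5))))
    for i in range(1,k):
        if s[i,4]<100: continue
        ys,xs=np.nonzero(l==i)
        q=cv2.minAreaRect(np.array([ray(f,u,v,17)[:2] for u,v in zip(xs,ys)],np.float32))
        a=q[2]+(90 if q[1][1]>q[1][0] else 0); a=(a+90)%180-90
        print(n,"board",np.round(q[0],1),np.round(q[1],1),"yaw",round(a,1))
E
python3 - <<'E'
from h import *
from rig import cams
import pickle
upd([0,0,.073,0,0,0])
nxt()
F={n:cams.grab_frame(n) for n in('top','scene')}; pickle.dump(F,open('f1.pkl','wb'))
for n in F: boards(F[n],n)
a=cv2.resize(F['top']['color'][130:240,240:320],(436,600),interpolation=cv2.INTER_CUBIC)
u,v=map(int,proj(F['scene'],(540,-70,10))); b=cv2.resize(F['scene']['color'][v-75:v+75,u-45:u+45],(360,600),interpolation=cv2.INTER_CUBIC)
print(u,v)
cv2.imwrite('pics/t3.png',np.hstack([a,b]))
E
```

```text
t 4.2 cmd [432.3 -65.3  27.3] [-180.     -0.     -1.67] meas [432.6 -64.7  27.4] [-1.7999e+02  6.0000e-02 -1.6200e+00] q [-0.15  0.4   2.17  0.    0.57  1.45] F [ 0.  -0.  -1.9] op 0.22 gf 98.5
top board [636.5 -71.6] [73.2 90.2] yaw -1.1
top board [ 534.6 -245.5] [73.9 93.1] yaw -29.7
top board [ 519.7 -397.2] [72.3 91.7] yaw -46.5
scene board [ 523.6 -394.4] [71.4 90.3] yaw -46.0
scene board [ 538.1 -243.8] [71.3 90.5] yaw -29.2
scene board [638.3 -71.1] [70.4 91.6] yaw -2.5
246 213
```

View pics/t3.png

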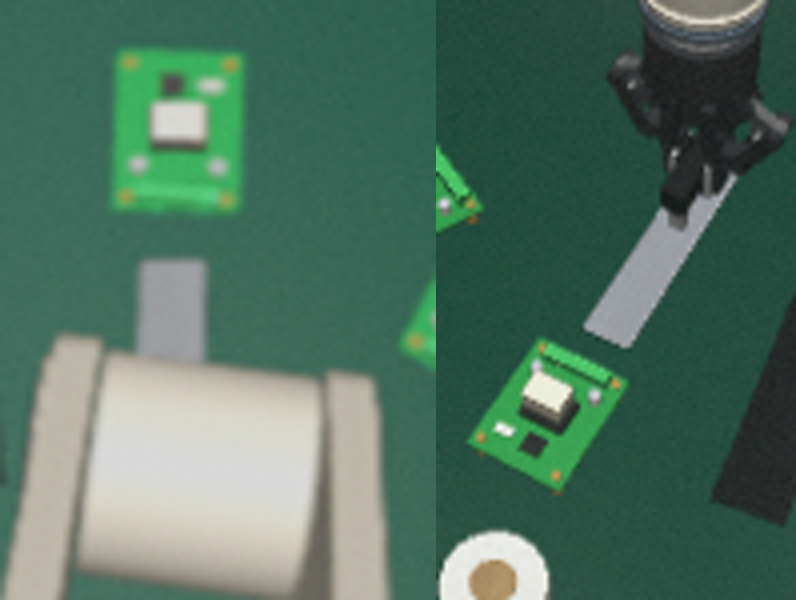

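```bash
python3 - <<'E'
from h import *
import pickle
f=pickle.load(open('f1.pkl','rb'))['top']
k=5.45
print(ray(f,240+172.5/k-.4,130+262/k-.4,7),ray(f,240+172/k-.4,130+330/k-.4,7),ray(f,240+177/k-.4,130+211/k-.4,17),ray(f,240+179/k-.4,130+51/k-.4,17))
h=np.radians(-1.8); d=np.array([np.cos(h),np.sin(h)])
for a in(205,88):
    q=np.array([637.5,-71.4])-a*d; nxt((*q,29,-1.8))
E
```

```text
[563.1959742  -68.34255276   7.        ] [524.71465625 -67.42089135   7.        ] [590.61340931 -71.01332189  17.        ] [681.5843093  -73.67094597  17.        ]
t 4.3 cmd [432.3 -65.3  27.3] [-180.     -0.     -1.67] meas [433.6 -65.1  28.4] [ 1.7999e+02 -1.0000e-01 -1.6500e+00] q [-0.15  0.4   2.17  0.    0.57  1.45] F [ 0.8  0.3 -1.7] op 0.217 gf 98.5
(np.float64(432.601155125025), np.float64(-64.9607943889837), 29, -1.8) [0.0003, -0.0003, -0.0017, -0.0, -0.0001, 0.0022] rows 0.0
t 4.3 cmd [432.3 -65.3  27.3] [-180.     -0.     -1.67] meas [433.6 -65.1  28.4] [ 1.7999e+02 -1.0000e-01 -1.6500e+00] q [-0.15  0.4   2.17  0.    0.57  1.45] F [ 0.8  0.3 -1.7] op 0.217 gf 98.5
(np.float64(549.5434226878156), np.float64(-68.63585320112472), 29, -1.8) [0.1173, -0.0, -0.0017, -0.0, -0.0001, 0.0022] rows 2.8
```

>>> send_rows(targets=[0,0.0013,-0.0015,0,0,0.002,-1,0.012,0.0013,-0.0015,0,0,0.002,-1,0.027,0.0013,-0.0015,0,0,0.002,-1,0.042,0.0013,-0.0015,0,0,0.002,-1,0.057,0.0013,-0.0015,0,0,0.002,-1,0.072,0.0013,-0.0015,0,0,0.002,-1,0.087,0.0013,-0.0015,0,0,0.002,-1,0.102,0.0013,-0.0015,0,0,0.002,-1,0.112,0.0013,-0.0015,0,0,0.002,-1,0.118,0.0013,-0.0015,0,0,0.002,-1,0.118,0.0013,-0.0015,0,0,0.002,-1,0.118,0.0013,-0.0015,0,0,0.002,-1])

```text
clock: 5.3
eef_pos: [550.1, -70.0, 28.8]
tcp_rot: [-3.142, 0.0, -0.031]
contact_force: [-0.1, -0.3, -1.9]
opening: 0.221
grasp_force: 98.5
```

```bash
python3 - <<'E'
from h import *
from rig import cams
import pickle
upd([0.118, 0.0013, -0.0015, 0, 0, 0.002])
nxt()
F={n:cams.grab_frame(n) for n in('top','scene')}; pickle.dump(F,open('f2.pkl','wb'))
for n in F: boards(F[n],n)
E
```

```text
t 5.3 cmd [550.2 -70.   28.8] [-180.     -0.     -1.79] meas [550.1 -70.   28.8] [-1.8e+02  2.0e-02 -1.8e+00] q [-0.13  0.52  1.92  0.    0.7   1.47] F [-0.1 -0.3 -1.9] op 0.221 gf 98.5
top board [ 534.4 -245.9] [73.1 93.1] yaw -29.7
top board [ 519.7 -397.2] [72.3 91.6] yaw -46.5
scene board [ 523.8 -394.4] [71.3 90.2] yaw -45.6
scene board [ 537.7 -243.8] [71.2 89.7] yaw -29.4
scene board [638.8 -71.2] [70.5 90.6] yaw -2.5
```

>>> send_rows(targets=[0,0,-0.005,0,0,0,-1,0,0,-0.01,0,0,0,-1,0,0,-0.02,0,0,0,-1,0,0,-0.04,0,0,0,-1,0,0,-0.06,0,0,0,-1,0,0,-0.08,0,0,0,-1,0,0,-0.1,0,0,0,-1,0,0,-0.11,0,0,0,-1,0,0,-0.11,0,0,0,-1,0,0,-0.11,0,0,0,-1])

```text
clock: 6.23
eef_pos: [550.4, -70.1, 139.2]
tcp_rot: [3.141, -0.001, -0.031]
contact_force: [-0.1, -0.3, -3.1]
opening: 0.221
grasp_force: 98.5
```

```bash
python3 - <<'E'
from h import *
from rig import cams
import pickle
upd([0,0,-.11,0,0,0])
h=np.radians(2.2); d=np.array([np.cos(h),np.sin(h)]); n=np.array([-d[1],d[0]])
for y in(-95,0,95):
    b=np.array([557,272])+y*n; q=b-88*d; nxt((*q.round(1),139,2.2))
F=cams.grab_frame('wrist'); pickle.dump(F,open('w3.pkl','wb'))
S=cams.grab_frame('scene')
u,v=map(int,proj(S,(620,-70,100))); b=cv2.resize(S['color'][v-60:v+60,u-40:u+40],(400,600),interpolation=cv2.INTER_CUBIC)
a=cv2.resize(F['color'][:300,100:300],(400,600))
cv2.imwrite('pics/w3.png',np.hstack([a,b]))
E
```

```text
t 6.2 cmd [550.2 -70.  138.8] [-180.     -0.     -1.79] meas [550.4 -70.1 139.2] [ 1.7999e+02 -6.0000e-02 -1.8000e+00] q [-0.13  0.35  1.87  0.    0.92  1.47] F [-0.1 -0.3 -3.1] op 0.221 gf 98.5
(np.float64(472.7), np.float64(173.7), 139, 2.2) [-0.0851, -0.2412, -0.0002, -0.0, -0.0001, -0.0696] rows 6.1
t 6.2 cmd [550.2 -70.  138.8] [-180.     -0.     -1.79] meas [550.4 -70.1 139.2] [ 1.7999e+02 -6.0000e-02 -1.8000e+00] q [-0.13  0.35  1.87  0.    0.92  1.47] F [-0.1 -0.3 -3.1] op 0.221 gf 98.5
(np.float64(469.1), np.float64(268.6), 139, 2.2) [-0.0917, -0.3359, -0.0002, -0.0, -0.0001, -0.0696] rows 8.3
t 6.2 cmd [550.2 -70.  138.8] [-180.     -0.     -1.79] meas [550.4 -70.1 139.2] [ 1.7999e+02 -6.0000e-02 -1.8000e+00] q [-0.13  0.35  1.87  0.    0.92  1.47] F [-0.1 -0.3 -3.1] op 0.221 gf 98.5
(np.float64(465.4), np.float64(363.6), 139, 2.2) [-0.0983, -0.4307, -0.0002, -0.0, -0.0001, -0.0696] rows 10.6
```

View pics/w3.png

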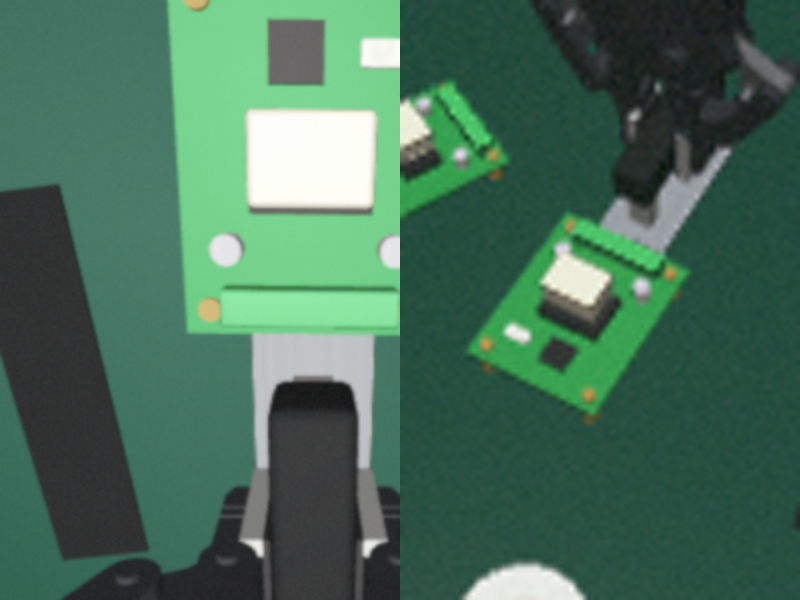

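```bash
python3 - <<'E'
from h import *
import pickle
f=pickle.load(open('w3.pkl','rb'))
def q(a,b,z): return ray(f,100+a/2,b/2,z)
print("relay corners",*[q(a,b,152.5)[:2].round(1) for a,b in((247,110),(376,111),(374,208),(247,206))])
for z in(118,122.5,127):
  A=q(168,0,z);B=q(188,332,z); print(z,A[:2],B[:2],np.degrees(np.arctan2(A[1]-B[1],A[0]-B[0])))
c=f['color'][:170].astype(int); m=((c[...,1]>110)&(c[...,1]-c[...,2]>50)&(c[...,1]-c[...,0]>40)); 
for v in(20,100,150): xs=np.nonzero(m[v])[0]; print(v,xs.min(),xs.max(), *[np.linalg.norm(ray(f,xs.min(),v,z)-ray(f,xs.max()+1,v,z)).round(1) for z in(118,122.5,127)])
E
```

```text
relay corners [649.4 -58.8] [648.3 -85.2] [629.3 -84.8] [630.6 -57.5]
118 [678.96756649 -37.60172879] [595.39748326 -34.06093702] -2.4261213112015203
122.5 [677.69903739 -38.5419881 ] [596.43714526 -35.09899239] -2.4261213112015194
127 [676.43050829 -39.48224742] [597.47680726 -36.13704775] -2.4261213112015265
20 185 327 71.7 69.8 67.8
100 189 321 72.4 70.4 68.4
150 192 461 155.1 150.8 146.5
```

>>> send_rows(targets=[-0.002,-0.009,0,0,0,-0.0014,-1,-0.005,-0.022,0,0,0,-0.004,-1,-0.01,-0.043,0,0,0,-0.0077,-1,-0.015,-0.065,0,0,0,-0.011,-1,-0.02,-0.087,0,0,0,-0.015,-1,-0.025,-0.108,0,0,0,-0.019,-1,-0.03,-0.13,0,0,0,-0.023,-1,-0.035,-0.152,0,0,0,-0.027,-1,-0.04,-0.174,0,0,0,-0.031,-1,-0.045,-0.195,0,0,0,-0.034,-1,-0.05,-0.215,0,0,0,-0.038,-1,-0.055,-0.235,0,0,0,-0.042,-1])

```text
clock: 7.33
eef_pos: [501.2, 168.5, 138.1]
tcp_rot: [3.141, 0.001, 0.011]
contact_force: [-0.3, -0.6, -2.3]
opening: 0.218
grasp_force: 98.5
```

```bash
python3 - <<'E'
from h import *
upd([-0.055,-0.235,0,0,0,-0.042])
nxt((464.5,362.5,139,2.6))
E
```

```text
t 7.3 cmd [502.6 166.6 138.8] [-180.     -0.      0.62] meas [501.2 168.5 138.1] [1.7999e+02 8.0000e-02 6.6000e-01] q [0.32 0.32 1.92 0.   0.9  1.88] F [-0.3 -0.6 -2.3] op 0.218 gf 98.5
(464.5, 362.5, 139, 2.6) [-0.036, -0.1963, -0.0002, -0.0, -0.0001, -0.0346] rows 4.8
```

>>> send_rows(targets=[-0.002,-0.01,0,0,0,-0.002,-1,-0.005,-0.027,0,0,0,-0.005,-1,-0.009,-0.048,0,0,0,-0.009,-1,-0.013,-0.07,0,0,0,-0.013,-1,-0.017,-0.092,0,0,0,-0.017,-1,-0.021,-0.114,0,0,0,-0.021,-1,-0.025,-0.136,0,0,0,-0.025,-1,-0.029,-0.158,0,0,0,-0.028,-1,-0.032,-0.177,0,0,0,-0.031,-1,-0.035,-0.189,0,0,0,-0.033,-1,-0.036,-0.196,0,0,0,-0.0346,-1,-0.036,-0.196,0,0,0,-0.0346,-1])

```text
clock: 8.33
eef_pos: [464.1, 363.1, 138.4]
tcp_rot: [3.142, 0.0, 0.047]
contact_force: [0.4, -0.2, -3.2]
opening: 0.216
grasp_force: 98.6
```

```bash
cat >> h.py <<'E'
def stand_ov(f,im,k,X=557,Y=272,W=2.2):
    c,s=np.cos(np.radians(W)),np.sin(np.radians(W))
    def line(a,b,col):
        pa,pb=[tuple(int(round(q*k)) for q in proj(f,(X+c*w[0]-s*w[1],Y+s*w[0]+c*w[1],w[2]))) for w in(a,b)]; cv2.line(im,pa,pb,col,1)
    for yb in(-95,0,95):
        for y in(-41.5,-17,17,41.5): line((-55.5,yb+y,45),(55.5,yb+y,45),(0,0,255))
        for x in(-55.5,55.5): line((x,yb-41.5,45),(x,yb+41.5,45),(0,0,255))
    for y in(-150,150): line((-75,y,0),(75,y,0),(255,0,0))
    for x in(-75,75): line((x,-150,0),(x,150,0),(255,0,0))
E
python3 - <<'E'
from h import *
from rig import cams
import pickle
upd([-0.036, -0.196, 0, 0, 0, -0.0346])
nxt()
f=cams.grab_frame('wrist'); pickle.dump(f,open('w4.pkl','wb'))
im=cv2.resize(f['color'],(800,600),interpolation=cv2.INTER_CUBIC); stand_ov(f,im,1.5625)
cv2.imwrite('pics/w4.png',im)
E
```

```text
t 8.3 cmd [464.5 362.2 138.8] [-180.    -0.     2.6] meas [464.1 363.1 138.4] [1.7999e+02 2.0000e-02 2.6800e+00] q [0.66 0.4  1.79 0.   0.95 2.19] F [ 0.4 -0.2 -3.2] op 0.216 gf 98.6
```

View pics/w4.png

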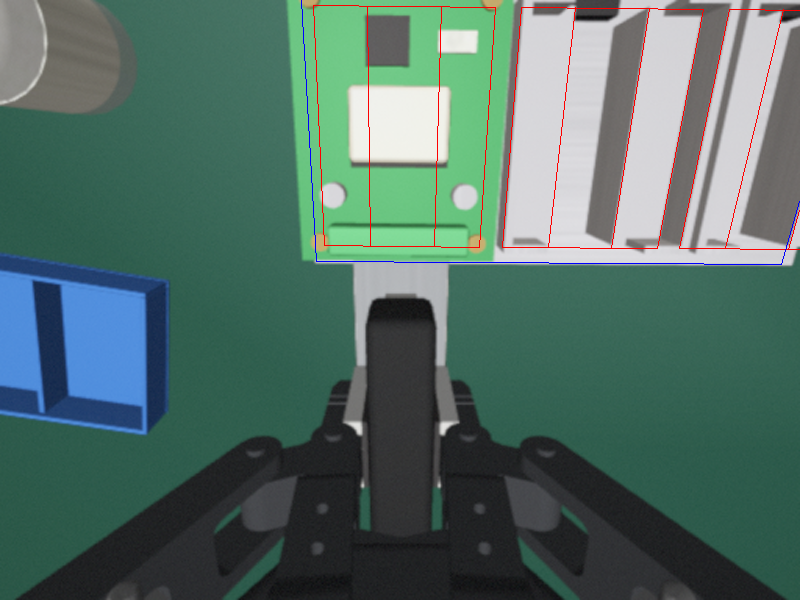

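```bash
python3 - <<'E'
from h import *
import pickle
f=pickle.load(open('w4.pkl','rb')); k=1.5625
P=np.array([ray(f,a/k,b/k,152)[:2] for a,b in((349,87),(449,87),(447,163),(350,163))]); print(P.mean(0),P)
P=np.array([ray(f,a/k,b/k,122)[:2] for a,b in((288,0),(515,0),(493,261),(303,261))]); print(P)
print(ray(f,792/k,265/k,2),ray(f,500/k,262/k,2))
E
```

```text
[552.78870442 368.64378781] [[561.68720107 382.05702298]
 [562.88605844 355.9488176 ]
 [543.90234715 354.96528141]
 [542.67921101 381.60402927]]
[[588.48519004 404.18777289]
 [591.66490313 334.94618014]
 [509.95427518 332.50344682]
 [506.78544583 401.52436807]]
[488.09305025 113.619138     2.        ] [481.46725033 301.01466216   2.        ]
```

>>> send_rows(targets=[0,0.0015,0,0,0,0,-1,0,0.0015,0.02,0,0,0,-1,0,0.0015,0.035,0,0,0,-1,0,0.0015,0.045,0,0,0,-1,0,0.0015,0.052,0,0,0,-1,0,0.0015,0.056,0,0,0,-1,0,0.0015,0.059,0,0,0,-1,0,0.0015,0.062,0,0,0,-1,0,0.0015,0.065,0,0,0,-1,0,0.0015,0.0655,0,0,0,-1,0,0.0015,0.0655,0,0,0,-1])

```text
clock: 9.3
eef_pos: [464.9, 360.8, 73.5]
tcp_rot: [-3.141, -0.0, 0.045]
contact_force: [0.6, -0.0, -1.8]
opening: 0.219
grasp_force: 98.6
```

```bash
python3 - <<'E'
from h import *
from rig import cams
import pickle
upd([0,.0015,.0655,0,0,0])
nxt()
F={n:cams.grab_frame(n) for n in('wrist','scene')}; pickle.dump(F,open('f5.pkl','wb'))
S=F['scene']; u,v=map(int,proj(S,(540,367,60))); print(u,v)
b=cv2.resize(S['color'][v-50:v+50,u-50:u+50],(500,500),interpolation=cv2.INTER_CUBIC)
a=cv2.resize(F['wrist']['color'][:250,150:300],(300,500))
cv2.imwrite('pics/w5.png',np.hstack([a,b]))
E
```

```text
t 9.3 cmd [464.6 360.7  73.3] [-180.    -0.     2.6] meas [464.9 360.8  73.5] [-1.7998e+02 -3.0000e-02  2.6000e+00] q [ 0.66  0.49  1.83 -0.    0.82  2.18] F [ 0.6 -0.  -1.8] op 0.219 gf 98.6
410 271
```

View pics/w5.png

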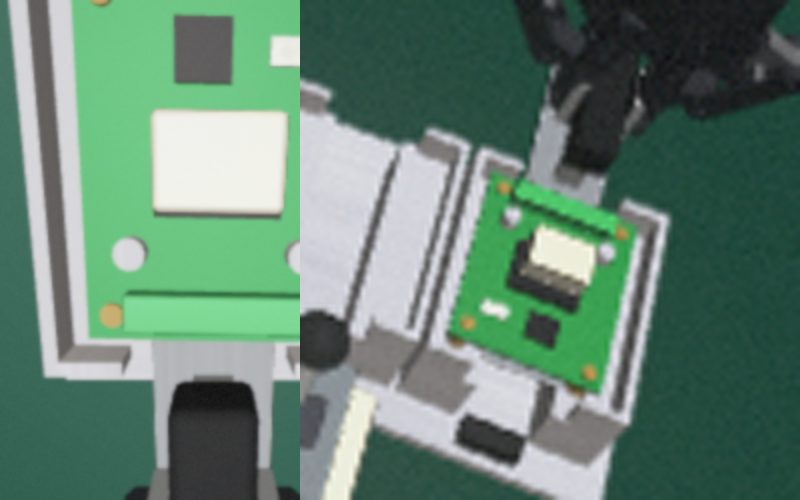

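>>> send_rows(targets=[-0.008,0,0,0,0,0,-1,-0.02,0,0,0,0,0,-1,-0.034,0,0,0,0,0,-1,-0.05,0,0,0,0,0,-1,-0.066,0,0,0,0,0,-1,-0.082,0,0,0,0,0,-1,-0.098,0,0,0,0,0,-1,-0.114,0,0,0,0,0,-1,-0.125,0,0,0,0,0,-1,-0.13,0,0,0,0,0,-1,-0.13,0,-0.02,0,0,0,-1,-0.13,0,-0.047,0,0,0,-1])

```text
clock: 10.4
eef_pos: [333.0, 353.5, 119.1]
tcp_rot: [3.138, 0.003, 0.046]
contact_force: [0.9, 0.8, -2.1]
opening: 0.218
grasp_force: 98.6
```

```bash
cat >> h.py <<'E'
def look():
    from rig import cams; import pickle
    F={n:cams.grab_frame(n) for n in('top','scene')}; pickle.dump(F,open('last.pkl','wb'))
    for n in F: boards(F[n],n)
    return F
def brd(c,yaw,*offs,z=29,lat=0):
    h=np.radians(yaw); d=np.array([np.cos(h),np.sin(h)]); n=np.array([-d[1],d[0]])
    for o in offs: print("hpt",(np.array(c)-o*d+lat*n).round(1),z,yaw)
E
python3 - <<'E'
from h import *
upd([-.13,0,-.047,0,0,0])
look()
nxt()
E
```

```text
top board [558.4 379.1] [92.3 70.2] yaw 1.0
top board [ 534.4 -245.6] [73.7 93. ] yaw -29.1
top board [ 519.7 -397.2] [72.3 91.7] yaw -46.5
scene board [ 523.9 -394.5] [71.3 90.4] yaw -45.6
scene board [ 537.7 -244. ] [71.2 89.6] yaw -29.6
scene board [526.9 372.2] [97.7 73.3] yaw 1.6
t 10.5 cmd [334.7 354.8 120.3] [-180.    -0.     2.6] meas [336.4 356.7 123.5] [-179.76   -0.26    2.61] q [ 0.81  0.28  2.02 -0.    0.83  2.34] F [ 0.3  1.1 -1.8] op 0.22 gf 98.9
```

```bash
python3 - <<'E'
from h import *
brd((536.1,-244.8),-29.4,205,88)
nxt((355,100,120,-14),(357.5,-144.2,120,-29.4),chain=True)
E
```

```text
hpt [ 357.5 -144.2] 29 -29.4
hpt [ 459.4 -201.6] 29 -29.4
t 10.5 cmd [334.7 354.8 120.3] [-180.    -0.     2.6] meas [336.4 356.7 123.5] [-179.76   -0.26    2.61] q [ 0.81  0.28  2.02 -0.    0.83  2.34] F [ 0.3  1.1 -1.8] op 0.22 gf 98.9
(355, 100, 120, -14) [0.0087, 0.2555, 0.0003, -0.0, -0.0001, 0.2897] rows 6.1
(357.5, -144.2, 120, -29.4) [0.0615, 0.2363, 0.0, 0.0, -0.0, 0.2688] rows 5.9
```

>>> send_rows(targets=[0.009,0.256,0,0,0,0.29,-1,0.009,0.256,0,0,0,0.29,-1,0.009,0.256,0,0,0,0.29,-1,0.009,0.256,0,0,0,0.29,-1,0.009,0.256,0,0,0,0.29,-1,0.009,0.256,0,0,0,0.29,-1,0.009,0.256,0,0,0,0.29,-1,0.009,0.256,0,0,0,0.29,-1,0.009,0.256,0,0,0,0.29,-1])

```text
clock: 11.25
eef_pos: [355.6, 99.3, 120.1]
tcp_rot: [-3.141, -0.0, -0.247]
contact_force: [-0.1, 0.3, -1.4]
opening: 0.213
grasp_force: 99.2
```

>>> send_rows(targets=[0.061,0.236,0,0,0,0.269,-1,0.061,0.236,0,0,0,0.269,-1,0.061,0.236,0,0,0,0.269,-1,0.061,0.236,0,0,0,0.269,-1,0.061,0.236,0,0,0,0.269,-1,0.061,0.236,0,0,0,0.269,-1,0.061,0.236,0,0,0,0.269,-1,0.061,0.236,0,0,0,0.269,-1,0.061,0.236,0,0,0,0.269,-1,0.061,0.236,0,0,0,0.269,-1])

```text
clock: 12.08
eef_pos: [357.5, -142.7, 120.0]
tcp_rot: [-3.141, 0.001, -0.512]
contact_force: [-0.2, 0.7, -0.9]
opening: 0.219
grasp_force: 99.5
```

```bash
python3 - <<'E'
from h import *
upd([0.009, 0.256, 0, 0, 0, 0.29],[0.061, 0.236, 0, 0, 0, 0.269])
look()
nxt((357.5,-144.2,28,-29.4))
E
```

```text
top board [558.4 379.1] [92.3 70.2] yaw 1.0
top board [ 534.4 -245.6] [73.5 93.3] yaw -30.1
top board [ 519.7 -397.2] [72.3 91.7] yaw -46.5
scene board [ 523.6 -394.4] [71.4 90.3] yaw -46.0
scene board [ 538.3 -244. ] [71.3 91. ] yaw -29.2
scene board [527.  372.2] [97.8 73.3] yaw 1.7
t 12.2 cmd [ 357.3 -144.3  120.3] [-180.     -0.    -29.43] meas [ 357.6 -142.8  120.1] [-1.7999e+02  2.0000e-02 -2.9280e+01] q [-0.38  0.14  2.22  0.    0.78  1.7 ] F [-0.2  0.4 -2.2] op 0.218 gf 99.5
(357.5, -144.2, 28, -29.4) [0.0001, -0.0001, 0.0923, -0.0, -0.0001, -0.0005] rows 2.2
```

>>> send_rows(targets=[0,0,0.035,0,0,0,-1,0,0,0.07,0,0,0,-1,0,0,0.088,0,0,0,-1,0,0,0.0915,0,0,0,-1,0,0,0.0915,0,0,0,-1,0,0,0.0915,0,0,0,-1])

```text
clock: 12.68
eef_pos: [358.0, -143.9, 29.4]
tcp_rot: [-3.141, -0.0, -0.513]
contact_force: [-0.2, 0.1, -1.6]
opening: 0.217
grasp_force: 99.4
```

```bash
cat >> h.py <<'E'
def plate(F,z=9):
    p,rv=json.load(open('cmd.json')); w=R.from_rotvec(rv).as_euler('xyz')[2]
    d=np.array([np.cos(w),np.sin(w)]); n=np.array([-d[1],d[0]])
    for nm,f in F.items():
        xs=np.arange(60,150,1.); ys=np.arange(-34,34.1,1.)
        G=np.array([[proj(f,(*(np.array(p[:2])+x*d+y*n),z)) for y in ys] for x in xs],np.float32)
        im=cv2.remap(f['color'],G[...,0],G[...,1],cv2.INTER_LINEAR).astype(int)
        m=(im.min(2)>85)&(im.max(2)-im.min(2)<40)
        row=[(ys[q].mean(),q.sum()) for q in m if 25<q.sum()<50]
        ok=[x for x,q in zip(xs,m) if 25<q.sum()<50]
        if ok: print(nm,"plate x from",ok[0],"to",ok[-1],"lateral at ends",np.round([row[0][0],row[len(row)//2][0],row[-1][0]],1),"width",np.median([b for a,b in row]))
        else: print(nm,"no plate seen",m.sum())
E
python3 - <<'E'
from h import *
upd([0,0,.0915,0,0,0])
F=look(); plate(F)
nxt()
brd((536.1,-244.8),-29.5,205,88)
E
```

```text
top board [558.4 379.1] [92.3 70.2] yaw 1.0
top board [ 534.4 -245.7] [73.2 93.3] yaw -30.1
top board [ 519.8 -397.3] [72.3 91.7] yaw -46.5
scene board [ 523.6 -394.4] [71.4 90.3] yaw -46.0
scene board [ 538.3 -244. ] [71.3 91. ] yaw -29.2
scene board [526.9 372.2] [97.7 73.3] yaw 1.6
top plate x from 67.0 to 134.0 lateral at ends [-4.  0.  0.] width 41.0
scene plate x from 60.0 to 135.0 lateral at ends [3.  2.5 4.5] width 38.0
t 12.8 cmd [ 357.3 -144.3   28.8] [-180.     -0.    -29.43] meas [ 358.5 -144.4   29.9] [-1.7998e+02 -1.3000e-01 -2.9410e+01] q [-0.39  0.34  2.28  0.    0.52  1.7 ] F [ 0.2  0.  -2.3] op 0.22 gf 99.4
hpt [ 357.7 -143.9] 29 -29.5
hpt [ 459.5 -201.5] 29 -29.5
```

>>> send_rows(targets=[0,0.0012,0,0,0,0.003,-1,0.012,0.0012,0,0,0,0.003,-1,0.027,0.0012,0,0,0,0.003,-1,0.042,0.0012,0,0,0,0.003,-1,0.057,0.0012,0,0,0,0.003,-1,0.072,0.0012,0,0,0,0.003,-1,0.087,0.0012,0,0,0,0.003,-1,0.102,0.0012,0,0,0,0.003,-1,0.112,0.0012,0,0,0,0.003,-1,0.117,0.0012,0,0,0,0.003,-1,0.117,0.0012,0,0,0,0.003,-1,0.117,0.0012,0,0,0,0.003,-1])

```text
clock: 13.78
eef_pos: [458.3, -202.7, 28.7]
tcp_rot: [3.142, 0.001, -0.517]
contact_force: [-1.0, -0.6, -2.0]
opening: 0.216
grasp_force: 99.4
```

```bash
python3 - <<'E'
from h import *
upd([0.117, 0.0012, 0, 0, 0, 0.003])
look()
nxt()
E
```

```text
top board [558.4 379.1] [92.3 70.2] yaw 1.0
top board [ 566.5 -263.9] [72.1 18.9] yaw 59.7
top board [ 522.  -399.6] [72.3 85.2] yaw -46.5
scene board [ 523.8 -394.4] [71.3 90.2] yaw -45.6
scene board [ 538.2 -243.9] [71.3 90.9] yaw -29.2
scene board [527.  372.2] [97.8 73.3] yaw 1.6
t 13.9 cmd [ 458.7 -202.8   28.8] [-180.    -0.   -29.6] meas [ 457.8 -202.4   28.6] [ 1.800e+02  7.000e-02 -2.961e+01] q [-0.42  0.46  2.04  0.    0.64  1.67] F [ 0.5 -0.1 -2.3] op 0.215 gf 99.4
```

>>> send_rows(targets=[0,0,-0.005,0,0,0,-1,0,0,-0.01,0,0,0,-1,0,0,-0.02,0,0,0,-1,0,0,-0.04,0,0,0,-1,0,0,-0.06,0,0,0,-1,0,0,-0.08,0,0,0,-1,0,0,-0.1,0,0,0,-1,0,0,-0.11,0,0,0,-1,0,0,-0.11,0,0,0,-1,0,0,-0.11,0,0,0,-1])

```text
clock: 14.72
eef_pos: [458.8, -202.8, 139.1]
tcp_rot: [-3.141, -0.001, -0.517]
contact_force: [-0.6, -0.0, -3.2]
opening: 0.214
grasp_force: 99.3
```

```bash
cat >> h.py <<'E'
def carried(name):
    """board on the lifter as the wrist sees it"""
    from rig import cams; import pickle
    f=cams.grab_frame('wrist'); pickle.dump(f,open(name,'wb'))
    p,rv=json.load(open('cmd.json')); w=R.from_rotvec(rv).as_euler('xyz')[2]; zt=p[2]-16.5
    c=f['color'].astype(int); b,g,rr=c[...,0],c[...,1],c[...,2]
    m=((g>110)&(g-rr>50)&(g-b>40)).astype(np.uint8)
    k,l,s,ce=cv2.connectedComponentsWithStats(cv2.morphologyEx(m,cv2.MORPH_CLOSE,np.ones((5,5))))
    i=l[150,256] or 1+np.argmax(s[1:,4]*(np.abs(ce[1:,0]-256)<40)); m=l==i
    L=[];Rr=[];wd=[]
    for v in range(10,150,10):
        xs=np.nonzero(m[v])[0]
        if len(xs): a,e=ray(f,xs.min()-.5,v,zt),ray(f,xs.max()+.5,v,zt); L.append(a[:2]);Rr.append(e[:2]);wd.append(np.linalg.norm(a-e))
    L,Rr=np.array(L),np.array(Rr); mid=(L+Rr)/2; d=np.polyfit(mid[:,0],mid[:,1],1)[0]
    cols=[np.nonzero(m[:,u])[0].max() for u in range(225,290,5)]
    rear=np.mean([ray(f,u,v+.5,zt)[:2] for u,v in zip(range(225,290,5),cols)],0)
    yaw=np.arctan(d); dd=np.array([np.cos(yaw),np.sin(yaw)])
    t=(rear-mid[0])@dd; cen=mid[0]+t*dd+45*dd
    wh=(c.min(2)>150)&(c.max(2)-c.min(2)<45); k2,l2,s2,c2=cv2.connectedComponentsWithStats(wh.astype(np.uint8))
    j=[q for q in range(1,k2) if 800<s2[q,4]<6000 and abs(c2[q,0]-256)<50 and c2[q,1]<160]
    dt=np.array([np.cos(w),np.sin(w)]); nt=np.array([-dt[1],dt[0]])
    print("width",np.round([wd[0],np.median(wd),wd[-1]],1),"centre",cen.round(1),"yaw",np.degrees(yaw).round(2),"rel along/lat",((cen-p[:2])@dt).round(1),((cen-p[:2])@nt).round(1))
    for q in j:
        e=ray(f,*c2[q],p[2]+13.5)[:2]; print(" relay",e.round(1),"rel",((e-p[:2])@dt).round(1),((e-p[:2])@nt).round(1),s2[q,4])
E
python3 - <<'E'
from h import *
upd([0,0,-.11,0,0,0])
nxt()
carried('w6.pkl')
E
```

```text
t 14.7 cmd [ 458.6 -202.8  138.8] [-180.    -0.   -29.6] meas [ 458.8 -202.8  139.1] [-1.7999e+02 -7.0000e-02 -2.9610e+01] q [-0.42  0.28  1.98  0.    0.88  1.67] F [-0.6 -0.  -3.2] op 0.214 gf 99.3
width [70.1 70.1 70.2] centre [ 538.8 -245.5] yaw -29.71 rel along/lat 90.8 2.5
 relay [ 538.5 -245.4] rel 90.4 2.4 3276
```

```bash
cat >> h.py <<'E'
def ramp(v,fr=(.03,.09,.18,.28,.38,.48,.58,.68,.78,.88,.96,1)):
    print([round(float(a)*q,4) if i<6 else a for q in fr for i,a in enumerate([*v,-1])])
E
python3 - <<'E'
from h import *
nxt((462,30,139,-14),(466.6,267,139,2.2),chain=True)
ramp([.107,.208,0,0,0,-.272]);ramp([-.053,-.231,0,0,0,-.283])
E
```

```text
t 14.8 cmd [ 458.6 -202.8  138.8] [-180.    -0.   -29.6] meas [ 458.2 -202.6  138.3] [ 1.800e+02  2.000e-02 -2.961e+01] q [-0.42  0.28  1.98  0.    0.88  1.67] F [-0.6  0.6 -2.5] op 0.222 gf 99.3
(462, 30, 139, -14) [-0.1121, -0.2041, -0.0002, -0.0, -0.0001, -0.2723] rows 5.6
(466.6, 267, 139, 2.2) [-0.0529, -0.2311, -0.0, 0.0, 0.0, -0.2827] rows 5.7
[0.0032, 0.0062, 0.0, 0.0, 0.0, -0.0082, -1, 0.0096, 0.0187, 0.0, 0.0, 0.0, -0.0245, -1, 0.0193, 0.0374, 0.0, 0.0, 0.0, -0.049, -1, 0.03, 0.0582, 0.0, 0.0, 0.0, -0.0762, -1, 0.0407, 0.079, 0.0, 0.0, 0.0, -0.1034, -1, 0.0514, 0.0998, 0.0, 0.0, 0.0, -0.1306, -1, 0.0621, 0.1206, 0.0, 0.0, 0.0, -0.1578, -1, 0.0728, 0.1414, 0.0, 0.0, 0.0, -0.185, -1, 0.0835, 0.1622, 0.0, 0.0, 0.0, -0.2122, -1, 0.0942, 0.183, 0.0, 0.0, 0.0, -0.2394, -1, 0.1027, 0.1997, 0.0, 0.0, 0.0, -0.2611, -1, 0.107, 0.208, 0.0, 0.0, 0.0, -0.272, -1]
[-0.0016, -0.0069, 0.0, 0.0, 0.0, -0.0085, -1, -0.0048, -0.0208, 0.0, 0.0, 0.0, -0.0255, -1, -0.0095, -0.0416, 0.0, 0.0, 0.0, -0.0509, -1, -0.0148, -0.0647, 0.0, 0.0, 0.0, -0.0792, -1, -0.0201, -0.0878, 0.0, 0.0, 0.0, -0.1075, -1, -0.0254, -0.1109, 0.0, 0.0, 0.0, -0.1358, -1, -0.0307, -0.134, 0.0, 0.0, 0.0, -0.1641, -1, -0.036, -0.1571, 0.0, 0.0, 0.0, -0.1924, -1, -0.0413, -0.1802, 0.0, 0.0, 0.0, -0.2207, -1, -0.0466, -0.2033, 0.0, 0.0, 0.0, -0.249, -1, -0.0509, -0.2218, 0.0, 0.0, 0.0, -0.2717, -1, -0.053, -0.231, 0.0, 0.0, 0.0, -0.283, -1]
```

>>> send_rows(targets=[-0.003,-0.006,0,0,0,-0.008,-1,-0.01,-0.018,0,0,0,-0.024,-1,-0.02,-0.037,0,0,0,-0.049,-1,-0.031,-0.057,0,0,0,-0.076,-1,-0.043,-0.078,0,0,0,-0.103,-1,-0.054,-0.098,0,0,0,-0.131,-1,-0.065,-0.118,0,0,0,-0.158,-1,-0.076,-0.139,0,0,0,-0.185,-1,-0.087,-0.159,0,0,0,-0.212,-1,-0.099,-0.18,0,0,0,-0.239,-1,-0.108,-0.196,0,0,0,-0.261,-1,-0.112,-0.204,0,0,0,-0.272,-1])

```text
clock: 15.77
eef_pos: [461.0, 32.0, 137.7]
tcp_rot: [3.141, 0.002, -0.242]
contact_force: [-0.0, -0.7, -2.9]
opening: 0.218
grasp_force: 99.3
```

>>> send_rows(targets=[-0.002,-0.007,0,0,0,-0.008,-1,-0.005,-0.021,0,0,0,-0.025,-1,-0.01,-0.042,0,0,0,-0.051,-1,-0.015,-0.065,0,0,0,-0.079,-1,-0.02,-0.088,0,0,0,-0.108,-1,-0.025,-0.111,0,0,0,-0.136,-1,-0.031,-0.134,0,0,0,-0.164,-1,-0.036,-0.157,0,0,0,-0.192,-1,-0.041,-0.18,0,0,0,-0.221,-1,-0.047,-0.203,0,0,0,-0.249,-1,-0.051,-0.222,0,0,0,-0.272,-1,-0.053,-0.231,0,0,0,-0.283,-1])

```text
clock: 16.77
eef_pos: [466.8, 268.4, 138.3]
tcp_rot: [-3.141, 0.0, 0.04]
contact_force: [-0.1, -0.0, -2.1]
opening: 0.217
grasp_force: 99.3
```

>>> send_rows(targets=[0,0,0,0,0,0,-1,0,0,0,0,0,0,-1,0,0,0,0,0,0,-1])

```text
clock: 17.02
eef_pos: [466.4, 265.6, 138.4]
tcp_rot: [3.141, 0.001, 0.037]
contact_force: [0.2, 0.5, -2.9]
opening: 0.215
grasp_force: 99.3
```

```bash
python3 - <<'E'
from h import *
upd([-.112,-.204,0,0,0,-.272],[-.053,-.231,0,0,0,-.283])
nxt((466.6,267,139,2.2))
carried('w7.pkl')
import pickle; f=pickle.load(open('w7.pkl','rb'))
im=cv2.resize(f['color'],(800,600),interpolation=cv2.INTER_CUBIC); stand_ov(f,im,1.5625); cv2.imwrite('pics/w7.png',im)
E
```

```text
t 17.0 cmd [466.5 266.9 138.8] [-180.    -0.     2.2] meas [466.4 265.6 138.4] [1.7995e+02 5.0000e-02 2.1400e+00] q [ 0.52  0.33  1.9  -0.    0.91  2.05] F [ 0.2  0.5 -2.9] op 0.215 gf 99.3
(466.6, 267, 139, 2.2) [0.0001, -0.0001, -0.0002, -0.0, -0.0001, 0.0] rows 0.0
width [69.2 69.3 69.3] centre [557.8 271.6] yaw 2.33 rel along/lat 91.3 1.2
 relay [557.5 271.6] rel 91.1 1.2 3259
```

View pics/w7.png

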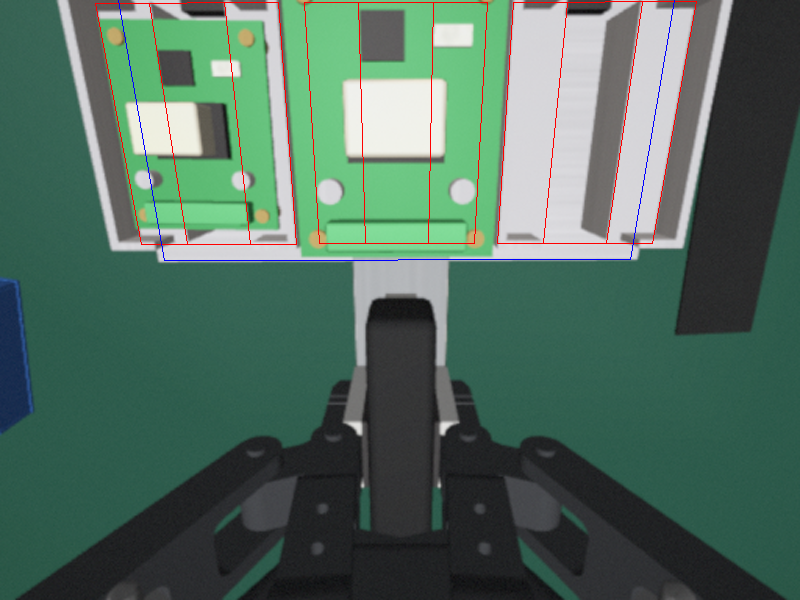

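>>> send_rows(targets=[0,0,0.008,0,0,0,-1,-0.0005,0,0.02,0,0,0,-1,-0.0005,0,0.035,0,0,0,-1,-0.0005,0,0.045,0,0,0,-1,-0.0005,0,0.052,0,0,0,-1,-0.0005,0,0.056,0,0,0,-1,-0.0005,0,0.059,0,0,0,-1,-0.0005,0,0.062,0,0,0,-1,-0.0005,0,0.065,0,0,0,-1,-0.0005,0,0.0655,0,0,0,-1,-0.0005,0,0.0655,0,0,0,-1])

```text
clock: 17.98
eef_pos: [466.4, 266.9, 73.4]
tcp_rot: [-3.141, -0.0, 0.038]
contact_force: [-0.6, -0.7, -2.0]
opening: 0.22
grasp_force: 99.3
```

>>> send_rows(targets=[-0.008,0,0,0,0,0,-1,-0.02,0,0,0,0,0,-1,-0.034,0,0,0,0,0,-1,-0.05,0,0,0,0,0,-1,-0.066,0,0,0,0,0,-1,-0.082,0,0,0,0,0,-1,-0.098,0,0,0,0,0,-1,-0.114,0,0,0,0,0,-1,-0.125,0,0,0,0,0,-1,-0.13,0,0,0,0,0,-1,-0.13,0,-0.02,0,0,0,-1,-0.13,0,-0.047,0,0,0,-1])

```text
clock: 18.98
eef_pos: [334.5, 260.8, 119.4]
tcp_rot: [3.139, 0.003, 0.039]
contact_force: [-0.4, 1.1, -1.0]
opening: 0.215
grasp_force: 99.3
```

```bash
python3 - <<'E'
from h import *
upd([-.0005,0,.0655,0,0,0],[-.13,0,-.047,0,0,0])
look()
brd((521.7,-395.8),-46,205,88)
nxt((370,60,120,-22),(379.3,-248.3,120,-46),chain=True)
E
```

```text
top board [560.1 284.7] [92.2 70.3] yaw 0.3
top board [558.4 379.1] [92.3 70.2] yaw 1.0
top board [ 519.7 -397.2] [72.3 91.7] yaw -46.5
scene board [ 523.7 -394.6] [70.9 90.2] yaw -45.6
scene board [530.3 275.5] [97.9 73.1] yaw 2.2
scene board [527.  372.2] [97.8 73.3] yaw 1.6
hpt [ 379.3 -248.3] 29 -46
hpt [ 460.6 -332.5] 29 -46
t 19.1 cmd [336.1 261.8 120.3] [-180.    -0.     2.2] meas [338.2 263.4 123.3] [-179.8    -0.29    2.21] q [ 0.66  0.2   2.14 -0.    0.8   2.19] F [ 1.5  0.8 -1.5] op 0.217 gf 99.7
(370, 60, 120, -22) [0.0261, 0.203, 0.0003, -0.0, -0.0001, 0.4224] rows 4.9
(379.3, -248.3, 120, -46) [0.1241, 0.2824, 0.0, 0.0, -0.0, 0.4189] rows 7.4
```

>>> send_rows(targets=[0.026,0.203,0,0,0,0.422,-1,0.026,0.203,0,0,0,0.422,-1,0.026,0.203,0,0,0,0.422,-1,0.026,0.203,0,0,0,0.422,-1,0.026,0.203,0,0,0,0.422,-1,0.026,0.203,0,0,0,0.422,-1,0.026,0.203,0,0,0,0.422,-1,0.026,0.203,0,0,0,0.422,-1,0.026,0.203,0,0,0,0.422,-1])

```text
clock: 19.83
eef_pos: [369.9, 60.8, 120.1]
tcp_rot: [-3.141, 0.0, -0.383]
contact_force: [-0.3, 0.8, -2.6]
opening: 0.215
grasp_force: 99.6
```

>>> send_rows(targets=[0.124,0.282,0,0,0,0.419,-1,0.124,0.282,0,0,0,0.419,-1,0.124,0.282,0,0,0,0.419,-1,0.124,0.282,0,0,0,0.419,-1,0.124,0.282,0,0,0,0.419,-1,0.124,0.282,0,0,0,0.419,-1,0.124,0.282,0,0,0,0.419,-1,0.124,0.282,0,0,0,0.419,-1,0.124,0.282,0,0,0,0.419,-1,0.124,0.282,0,0,0,0.419,-1,0.124,0.282,0,0,0,0.419,-1,0.124,0.282,0,0,0,0.419,-1])

```text
clock: 20.83
eef_pos: [379.5, -246.2, 120.0]
tcp_rot: [-3.142, 0.001, -0.8]
contact_force: [-0.5, -0.2, -2.1]
opening: 0.21
grasp_force: 99.6
```

```bash
python3 - <<'E'
from h import *
upd([.026,.203,0,0,0,.422],[.124,.282,0,0,0,.419])
F=look(); print("pink",*[ray(F['top'],u/1.5625,v/1.5625,0)[:2].round() for u,v in((523,421),(545,421),(552,515))])
nxt((379.3,-248.3,29,-46))
E
```

```text
top board [560.1 284.7] [92.3 70.3] yaw 0.3
top board [558.3 379.1] [92.4 70.2] yaw 1.0
top board [ 519.8 -397.3] [72.3 91.7] yaw -46.5
scene board [ 523.7 -394.5] [71.1 90.2] yaw -45.6
scene board [530.3 275.5] [97.9 73.1] yaw 2.2
scene board [527.  372.2] [97.8 73.3] yaw 1.6
pink [ 282. -256.] [ 281. -299.] [ 103. -306.]
t 20.9 cmd [ 379.4 -247.9  120.3] [-180.     -0.    -45.99] meas [ 379.6 -246.5  120.2] [-1.800e+02  2.000e-02 -4.587e+01] q [-0.58  0.24  2.09  0.    0.81  1.79] F [ 0.2  0.9 -1.7] op 0.216 gf 99.6
(379.3, -248.3, 29, -46) [0.0002, 0.0003, 0.0913, -0.0001, -0.0001, 0.0003] rows 2.2
```

>>> send_rows(targets=[0,0,0.035,0,0,0,-1,0,0,0.07,0,0,0,-1,0,0,0.088,0,0,0,-1,0,0,0.0915,0,0,0,-1,0,0,0.0915,0,0,0,-1,0,0,0.0915,0,0,0,-1,0,0,0.0915,0,0,0,-1])

```text
clock: 21.52
eef_pos: [380.5, -248.4, 30.1]
tcp_rot: [-3.141, -0.002, -0.802]
contact_force: [-0.3, 0.2, -2.0]
opening: 0.217
grasp_force: 99.6
```

```bash
python3 - <<'E'
from h import *
upd([0,0,.0915,0,0,0])
F=look(); plate(F)
nxt()
p,rv=json.load(open('cmd.json')); w=np.radians(-45.99); d=np.array([np.cos(w),np.sin(w)]); n=np.array([-d[1],d[0]])
for c in((519.8,-397.3),(523.7,-394.5)): q=np.array(c)-p[:2]; print(q@d,q@n)
E
```

```text
top board [560.1 284.7] [92.3 70.3] yaw 0.3
top board [558.4 379.1] [92.3 70.2] yaw 1.0
top board [ 519.7 -397.2] [72.3 91.6] yaw -46.5
scene board [ 523.7 -394.5] [71.1 90.2] yaw -45.6
scene board [530.3 275.5] [97.9 73.1] yaw 2.2
scene board [527.  372.2] [97.8 73.3] yaw 1.6
top plate x from 60.0 to 135.0 lateral at ends [-10.  -1.  -1.] width 41.0
scene plate x from 60.0 to 134.0 lateral at ends [2.5 2.5 3.5] width 38.0
t 21.6 cmd [ 379.4 -247.9   28.8] [-180.     -0.    -45.99] meas [ 380.4 -248.5   30.1] [-1.7996e+02 -1.4000e-01 -4.5990e+01] q [-0.58  0.41  2.14  0.    0.59  1.79] F [ 0.2  0.1 -1.9] op 0.216 gf 99.6
205.00808390350147 -2.7806612005988294
205.70392920994453 1.9696860824429019
```

>>> send_rows(targets=[0,0.0007,0,0,0,0,-1,0.012,0.0007,0,0,0,0,-1,0.027,0.0007,0,0,0,0,-1,0.042,0.0007,0,0,0,0,-1,0.057,0.0007,0,0,0,0,-1,0.072,0.0007,0,0,0,0,-1,0.087,0.0007,0,0,0,0,-1,0.102,0.0007,0,0,0,0,-1,0.112,0.0007,0,0,0,0,-1,0.116,0.0007,0,0,0,0,-1,0.116,0.0007,0,0,0,0,-1,0.116,0.0007,0,0,0,0,-1])

```text
clock: 22.62
eef_pos: [459.0, -331.6, 28.6]
tcp_rot: [3.142, 0.001, -0.803]
contact_force: [-0.7, 0.7, -2.2]
opening: 0.215
grasp_force: 99.6
```

```bash
python3 - <<'E'
from h import *
upd([.116,.0007,0,0,0,0])
look()
nxt()
E
```

```text
top board [560.1 284.7] [92.2 70.3] yaw 0.3
top board [558.3 379.1] [92.4 70.2] yaw 1.0
top board [ 539.  -377.6] [17.  89.5] yaw -46.3
scene board [ 523.6 -394.4] [71.4 90.3] yaw -46.0
scene board [530.3 275.5] [97.9 73.1] yaw 2.2
scene board [527.  372.2] [97.8 73.3] yaw 1.6
t 22.7 cmd [ 459.5 -331.8   28.8] [-180.     -0.    -45.99] meas [ 458.7 -331.2   28.6] [ 1.7999e+02  6.0000e-02 -4.5990e+01] q [-0.63  0.53  1.9   0.    0.71  1.75] F [-0.4  0.3 -1. ] op 0.218 gf 99.6
```

>>> send_rows(targets=[0,0,-0.005,0,0,0,-1,0,0,-0.01,0,0,0,-1,0,0,-0.02,0,0,0,-1,0,0,-0.04,0,0,0,-1,0,0,-0.06,0,0,0,-1,0,0,-0.08,0,0,0,-1,0,0,-0.1,0,0,0,-1,0,0,-0.11,0,0,0,-1,0,0,-0.11,0,0,0,-1,0,0,-0.11,0,0,0,-1])

```text
clock: 23.55
eef_pos: [459.6, -331.9, 139.2]
tcp_rot: [-3.141, -0.001, -0.803]
contact_force: [0.0, 0.1, -4.0]
opening: 0.22
grasp_force: 99.4
```

```bash
python3 - <<'E'
from h import *
upd([0,0,-.11,0,0,0])
nxt()
carried('w8.pkl')
d=np.array([.9993,.0384]);n=np.array([-.0384,.9993]); q=np.array([557,272])-95*n-90.8*d-1.2*n; print(q)
nxt((440,-170,139,-30),(455,0,139,-14),(*q,139,2.2),chain=True)
E
```

```text
t 23.6 cmd [ 459.5 -331.8  138.8] [-180.     -0.    -45.99] meas [ 459.6 -331.9  139.2] [-1.7998e+02 -6.0000e-02 -4.6000e+01] q [-0.63  0.37  1.84  0.    0.93  1.75] F [ 0.   0.1 -4. ] op 0.22 gf 99.4
width [70.1 70.  70.3] centre [ 523.7 -396.9] yaw -45.96 rel along/lat 91.5 1.0
 relay [ 523.5 -396.7] rel 91.2 1.0 3294
[469.95764 172.38062]
t 23.6 cmd [ 459.5 -331.8  138.8] [-180.     -0.    -45.99] meas [ 459.  -331.5  138.2] [ 1.8e+02  4.0e-02 -4.6e+01] q [-0.63  0.37  1.84  0.    0.93  1.75] F [-0.6 -0.  -3.8] op 0.214 gf 99.4
(440, -170, 139, -30) [-0.1299, -0.0985, -0.0002, -0.0001, -0.0001, -0.279] rows 3.9
(455, 0, 139, -14) [-0.072, -0.1547, -0.0, 0.0, 0.0, -0.2793] rows 4.1
(np.float64(469.95764), np.float64(172.38062000000002), 139, 2.2) [-0.0272, -0.1709, -0.0, 0.0, 0.0, -0.2827] rows 4.1
```

>>> send_rows(targets=[-0.005,-0.004,0,0,0,-0.011,-1,-0.016,-0.012,0,0,0,-0.033,-1,-0.03,-0.023,0,0,0,-0.064,-1,-0.046,-0.035,0,0,0,-0.098,-1,-0.062,-0.047,0,0,0,-0.134,-1,-0.078,-0.059,0,0,0,-0.167,-1,-0.095,-0.072,0,0,0,-0.204,-1,-0.11,-0.084,0,0,0,-0.237,-1,-0.124,-0.094,0,0,0,-0.265,-1,-0.13,-0.0985,0,0,0,-0.279,-1])

```text
clock: 24.43
eef_pos: [438.2, -167.0, 137.8]
tcp_rot: [-3.141, 0.003, -0.52]
contact_force: [-0.1, 0.1, -3.8]
opening: 0.217
grasp_force: 99.5
```

>>> send_rows(targets=[-0.003,-0.006,0,0,0,-0.011,-1,-0.009,-0.019,0,0,0,-0.034,-1,-0.017,-0.036,0,0,0,-0.064,-1,-0.025,-0.054,0,0,0,-0.098,-1,-0.035,-0.074,0,0,0,-0.134,-1,-0.043,-0.093,0,0,0,-0.167,-1,-0.053,-0.113,0,0,0,-0.204,-1,-0.061,-0.131,0,0,0,-0.237,-1,-0.068,-0.147,0,0,0,-0.265,-1,-0.072,-0.155,0,0,0,-0.279,-1])

```text
clock: 25.27
eef_pos: [455.5, 1.7, 138.6]
tcp_rot: [-3.141, -0.0, -0.242]
contact_force: [-0.3, -0.2, -3.1]
opening: 0.214
grasp_force: 99.4
```

>>> send_rows(targets=[-0.001,-0.007,0,0,0,-0.011,-1,-0.003,-0.02,0,0,0,-0.034,-1,-0.006,-0.039,0,0,0,-0.065,-1,-0.01,-0.06,0,0,0,-0.099,-1,-0.013,-0.082,0,0,0,-0.136,-1,-0.016,-0.103,0,0,0,-0.17,-1,-0.02,-0.125,0,0,0,-0.206,-1,-0.023,-0.145,0,0,0,-0.24,-1,-0.026,-0.162,0,0,0,-0.269,-1,-0.027,-0.171,0,0,0,-0.283,-1,-0.027,-0.171,0,0,0,-0.283,-1,-0.027,-0.171,0,0,0,-0.283,-1])

```text
clock: 26.27
eef_pos: [470.4, 172.3, 138.5]
tcp_rot: [3.141, 0.0, 0.038]
contact_force: [0.6, -0.2, -3.4]
opening: 0.217
grasp_force: 99.4
```

```bash
python3 - <<'E'
from h import *
upd([-.13,-.0985,0,0,0,-.279],[-.072,-.155,0,0,0,-.279],[-.027,-.171,0,0,0,-.283])
nxt((470,172.4,139,2.2))
carried('w9.pkl')
F=look()
E
```

```text
t 26.3 cmd [470.3 172.8 138.8] [-180.    -0.     2.2] meas [470.4 172.3 138.5] [1.7997e+02 2.0000e-02 2.1800e+00] q [ 0.35  0.28  1.98 -0.    0.88  1.88] F [ 0.6 -0.2 -3.4] op 0.217 gf 99.4
(470, 172.4, 139, 2.2) [-0.0003, 0.0004, -0.0002, -0.0, -0.0001, 0.0] rows 0.0
width [69.3 69.5 69.4] centre [562.4 177.3] yaw 2.63 rel along/lat 92.2 1.0
 relay [562.4 177.5] rel 92.1 1.2 3271
top board [574.9 192.1] [98.3 70.3] yaw 5.3
top board [581.7 380.9] [45.6 67.3] yaw -89.0
scene board [497.4 172.4] [104.9  78.8] yaw 2.4
scene board [530.3 275.5] [97.9 73.1] yaw 2.2
scene board [527.  372.2] [97.8 73.3] yaw 1.6
```

>>> send_rows(targets=[-0.0015,0.0003,0.008,0,0,0,-1,-0.0015,0.0003,0.02,0,0,0,-1,-0.0015,0.0003,0.035,0,0,0,-1,-0.0015,0.0003,0.045,0,0,0,-1,-0.0015,0.0003,0.052,0,0,0,-1,-0.0015,0.0003,0.056,0,0,0,-1,-0.0015,0.0003,0.059,0,0,0,-1,-0.0015,0.0003,0.062,0,0,0,-1,-0.0015,0.0003,0.065,0,0,0,-1,-0.0015,0.0003,0.0655,0,0,0,-1,-0.0015,0.0003,0.0655,0,0,0,-1])

```text
clock: 27.33
eef_pos: [469.2, 172.5, 73.4]
tcp_rot: [-3.141, -0.0, 0.038]
contact_force: [-0.6, 0.3, -1.6]
opening: 0.222
grasp_force: 99.5
```

>>> send_rows(targets=[-0.008,0,0,0,0,0,-1,-0.02,0,0,0,0,0,-1,-0.034,0,0,0,0,0,-1,-0.05,0,0,0,0,0,-1,-0.066,0,0,0,0,0,-1,-0.082,0,0,0,0,0,-1,-0.098,0,0,0,0,0,-1,-0.114,0,0,0,0,0,-1,-0.125,0,0,0,0,0,-1,-0.13,0,0,0,0,0,-1,-0.13,0,-0.02,0,0,0,-1,-0.13,0,-0.047,0,0,0,-1])

```text
clock: 28.33
eef_pos: [337.2, 166.7, 119.5]
tcp_rot: [3.14, 0.004, 0.039]
contact_force: [1.2, 0.4, -2.2]
opening: 0.217
grasp_force: 99.5
```

```bash
python3 - <<'E'
from h import *
upd([-.0015,.0003,.0655,0,0,0],[-.13,0,-.047,0,0,0])
F=look()
for n,cs in(("top",((560.1,284.7),(558.4,379.1))),("scene",((530.3,275.5),(527,372.2)))):
    p=cam(F[n])[1]
    for c in cs:
        q=p[:2]+(np.array(c)-p[:2])*(p[2]-62)/(p[2]-17); print(n,q.round(1))
b=cv2.resize(F['scene']['color'][200:330,290:450],(738,600),interpolation=cv2.INTER_CUBIC); cv2.imwrite('pics/s9.png',b)
nxt((390,59,120,4.9),(490,58,110,4.9),chain=True)
E
```

```text
top board [569.2 285.9] [92.  72.1] yaw 3.5
top board [564.8 184.1] [92.3 70.1] yaw 0.2
top board [558.4 379.1] [92.3 70.2] yaw 1.0
scene board [534.2 175.5] [98.  73.3] yaw 2.3
scene board [539.6 276.9] [95.8 73.3] yaw 2.4
scene board [527.  372.2] [97.8 73.3] yaw 1.6
top [554.3 272.9]
top [552.7 363.7]
scene [556.4 272.1]
scene [553.2 364. ]
t 28.4 cmd [338.9 167.4 120.3] [-180.    -0.     2.2] meas [341.2 168.6 123.1] [-179.86   -0.32    2.2 ] q [ 0.45  0.13  2.23 -0.    0.78  1.99] F [ 0.  -0.2 -1.7] op 0.221 gf 99.8
(390, 59, 120, 4.9) [0.0469, 0.1103, 0.0003, -0.0, -0.0001, -0.0471] rows 2.9
(490, 58, 110, 4.9) [0.0995, 0.0095, 0.01, 0.0, 0.0, 0.0] rows 2.4
```

View pics/s9.png

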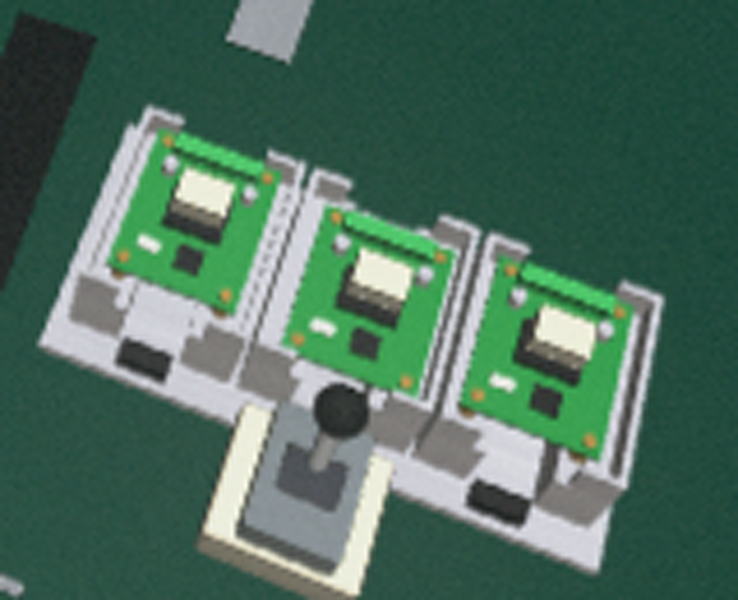

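>>> send_rows(targets=[0.047,0.11,0,0,0,-0.047,-1,0.047,0.11,0,0,0,-0.047,-1,0.047,0.11,0,0,0,-0.047,-1,0.047,0.11,0,0,0,-0.047,-1,0.047,0.11,0,0,0,-0.047,-1,0.047,0.11,0,0,0,-0.047,-1])

```text
clock: 28.93
eef_pos: [389.8, 59.2, 119.8]
tcp_rot: [-3.141, 0.001, 0.084]
contact_force: [-0.0, 0.2, -1.1]
opening: 0.216
grasp_force: 99.7
```

>>> send_rows(targets=[0.03,0.0095,0,0,0,0,-1,0.065,0.0095,0,0,0,0,-1,0.0995,0.0095,0,0,0,0,-1,0.0995,0.0095,0.03,0,0,0,-1,0.0995,0.0095,0.06,0,0,0,-1,0.0995,0.0095,0.08,0,0,0,-1,0.0995,0.0095,0.087,0,0,0,-1,0.0995,0.0095,0.09,0,0,0,-1,0.0995,0.0095,0.092,0,0,0,-1,0.0995,0.0095,0.0935,0,0,0,-1,0.0995,0.0095,0.0935,0,0,0,-1])

```text
clock: 29.85
eef_pos: [490.9, 58.7, 27.7]
tcp_rot: [-3.142, -0.002, 0.086]
contact_force: [-0.2, 0.4, -1.1]
opening: 0.218
grasp_force: 99.7
```

```bash
python3 - <<'E'
from h import *
upd([.047,.11,0,0,0,-.047],[.0995,.0095,.0935,0,0,0])
nxt((490,58,25,4.9))
import pickle
F=pickle.load(open('last.pkl','rb')); C={}
for n,f in F.items():
    c=f['color'].astype(int); b,g,rr=c[...,0],c[...,1],c[...,2]
    m=((g>110)&(g-rr>50)&(g-b>40)).astype(np.uint8); m=cv2.morphologyEx(m,cv2.MORPH_CLOSE,np.ones((5,5)))
    out=[]
    for k in cv2.findContours(m,cv2.RETR_EXTERNAL,cv2.CHAIN_APPROX_NONE)[0]:
        if cv2.contourArea(k)<100: continue
        h=cv2.convexHull(k); q=None
        for e in np.arange(1,12,.25):
            q=cv2.approxPolyDP(h,e,True)
            if len(q)<=4: break
        W=np.array([ray(f,*p[0],62)[:2] for p in q]); cc=W.mean(0)
        o=np.argsort(np.arctan2(*(W-cc).T[::-1])); out.append((cc[1],q[o,0]))
    C[n]=[q for _,q in sorted(out,key=lambda a:a[0])]
for A,B in zip(C['top'],C['scene']):
    if len(A)!=4 or len(B)!=4: print('bad',len(A),len(B)); continue
    P=[]
    for a,b in zip(A,B):
        o=[];d=[]
        for f,p in((F['top'],a),(F['scene'],b)): 
            x=ray(f,*p,0); c=cam(f)[1]; o.append(c); d.append((x-c)/np.linalg.norm(x-c))
        t=np.linalg.lstsq(np.c_[d[0],-d[1]],o[1]-o[0],rcond=None)[0]; P.append((o[0]+d[0]*t[0]+o[1]+d[1]*t[1])/2)
    print(np.round(P,0).tolist(),np.mean(P,0).round(1))
E
```

```text
t 29.9 cmd [490.1  58.3  26.8] [-180.     -0.      4.89] meas [490.9  58.7  27.7] [-1.8e+02 -1.1e-01  4.9e+00] q [0.12 0.46 2.06 0.   0.63 1.6 ] F [-0.2  0.4 -1.1] op 0.218 gf 99.7
(490, 58, 25, 4.9) [-0.0001, 0.0003, 0.0018, -0.0, -0.0001, -0.0001] rows 0.0
[[518.0, 142.0, 58.0], [604.0, 146.0, 59.0], [595.0, 213.0, 44.0], [515.0, 207.0, 60.0]] [557.7 177.1  55.4]
[[522.0, 239.0, 56.0], [608.0, 242.0, 59.0], [603.0, 310.0, 57.0], [520.0, 307.0, 58.0]] [563.1 274.6  57.5]
[[511.0, 329.0, 62.0], [595.0, 335.0, 54.0], [595.0, 398.0, 54.0], [509.0, 395.0, 60.0]] [552.4 364.2  57.4]
```

>>> send_rows(targets=[0,0,0.001,0,0,0,-1,0,0,0.0018,0,0,0,-1,0,0,0.0018,0,0,0,-1,0,0,0.0018,0,0,0,0.2,0,0,0.0018,0,0,0,0.2,0,0,0.0018,0,0,0,0.2,0,0,0.0018,0,0,0,0.2,0,0,0.0018,0,0,0,0.2,0,0,-0.03,0,0,0,0.2,0,0,-0.07,0,0,0,0.2,0,0,-0.11,0,0,0,0.2,0,0,-0.12,0,0,0,0.2])

```text
clock: 30.85
eef_pos: [493.0, 58.6, 152.0]
tcp_rot: [-3.141, -0.007, 0.085]
contact_force: [1.4, 0.6, -0.0]
opening: 0.601
grasp_force: 0.0
```

```bash
python3 - <<'E'
from h import *
from rig import cams
import pickle
upd([0,0,-.12,0,0,0])
p,rv=json.load(open('cmd.json')); nxt()
f=cams.grab_frame('wrist'); pickle.dump(f,open('w10.pkl','wb'))
F=look(); 
cset([490.1,58.3,27],rv); plate({**F},z=6); cset(p,rv)
for n in F:
  for y in(175,274,364): print(n,y,np.round(proj(F[n],(560,y,92)),1))
E
```

```text
t 30.9 cmd [490.1  58.3 146.8] [-180.     -0.      4.89] meas [493.   58.6 152. ] [-179.99   -0.41    4.88] q [0.12 0.25 1.98 0.   0.9  1.6 ] F [ 1.4  0.6 -0. ] op 0.601 gf 0.0
top board [569.2 285.9] [92.  72.1] yaw 3.5
top board [558.4 379.1] [92.3 70.2] yaw 1.0
scene board [534.2 175.5] [98.  73.3] yaw 2.3
scene board [539.6 276.9] [95.8 73.3] yaw 2.4
scene board [526.9 372.2] [97.7 73.3] yaw 1.6
top plate x from 140.0 to 140.0 lateral at ends [-5.1 -5.1 -5.1] width 34.0
scene plate x from 60.0 to 136.0 lateral at ends [1.  0.5 1.5] width 37.0
top 175 [187.  176.1]
top 274 [152.3 176.6]
top 364 [120.9 177. ]
scene 175 [333.5 239.9]
scene 274 [373.6 256.7]
scene 364 [412.1 272.8]
```

```bash
python3 - <<'E'
from h import *
import pickle
F=pickle.load(open('last.pkl','rb')); F['wrist']=pickle.load(open('w10.pkl','rb'))
for n,f in F.items():
    c=f['color'].astype(int)
    for B in((559,176),(564,273.5),(553,364)):
        xs=np.arange(-26,26.1,1); G=np.array([[proj(f,(B[0]+x,B[1]+y,92)) for y in xs] for x in xs],np.float32)
        im=cv2.remap(f['color'],G[...,0],G[...,1],cv2.INTER_LINEAR,borderValue=(0,0,0)).astype(int)
        m=(im[...,0]>110)&(im.min(2)>110)&(im[...,2]-im[...,0]>6)
        k,l,s,ce=cv2.connectedComponentsWithStats(m.astype(np.uint8))
        if k<2: print(n,B,'none'); continue
        i=1+np.argmax(s[1:,4]); print(n,B,"relay",(B[0]-26+ce[i][1]).round(1),(B[1]-26+ce[i][0]).round(1),"box x,y",s[i][3],s[i][2],s[i][4])
E
```

```text
top (559, 176) relay 566.2 180.2 box x,y 53 53 1846
top (564, 273.5) relay 561.5 271.0 box x,y 22 30 566
top (553, 364) relay 550.3 362.3 box x,y 21 30 577
scene (559, 176) relay 563.3 177.3 box x,y 23 29 577
scene (564, 273.5) relay 567.2 273.2 box x,y 24 29 585
scene (553, 364) relay 556.5 363.5 box x,y 23 30 600
wrist (559, 176) relay 560.8 176.0 box x,y 21 29 565
wrist (564, 273.5) none
wrist (553, 364) none
```

```bash
python3 - <<'E'
from h import *
nxt((560,176.5,118,2.2),(560,176.5,82.5,2.2)); print()
cset([560,176.5,118],R.from_euler('xyz',[np.pi,0,np.radians(2.2)]).as_rotvec())
nxt((564,272,118,2.2),(564,272,82.5,2.2)); print()
nxt((553.5,363,118,2.2),(553.5,363,82.5,2.2))
E
```

```text
t 31.0 cmd [490.1  58.3 146.8] [-180.     -0.      4.89] meas [490.8  58.4 147.5] [-1.80e+02 -1.50e-01  4.88e+00] q [0.12 0.25 1.99 0.   0.9  1.6 ] F [ 0.3  0.2 -0.7] op 0.599 gf 0.0
(560, 176.5, 118, 2.2) [0.0798, -0.1118, 0.0288, -0.0, -0.0001, 0.047] rows 3.4
(560, 176.5, 82.5, 2.2) [0.0798, -0.1118, 0.0643, -0.0, -0.0001, 0.047] rows 3.6

t 31.0 cmd [560.  176.5 118. ] [180.    0.    2.2] meas [490.8  58.4 147.5] [-1.80e+02 -1.50e-01  4.88e+00] q [0.12 0.25 1.99 0.   0.9  1.6 ] F [ 0.3  0.2 -0.7] op 0.599 gf 0.0
(564, 272, 118, 2.2) [0.0077, -0.0953, -0.0, 0.0, 0.0, 0.0] rows 2.3
(564, 272, 82.5, 2.2) [0.0077, -0.0953, 0.0355, 0.0, 0.0, 0.0] rows 2.4

t 31.0 cmd [560.  176.5 118. ] [180.    0.    2.2] meas [490.8  58.4 147.5] [-1.80e+02 -1.50e-01  4.88e+00] q [0.12 0.25 1.99 0.   0.9  1.6 ] F [ 0.3  0.2 -0.7] op 0.599 gf 0.0
(553.5, 363, 118, 2.2) [0.0007, -0.1866, -0.0, 0.0, 0.0, 0.0] rows 4.5
(553.5, 363, 82.5, 2.2) [0.0007, -0.1866, 0.0355, 0.0, 0.0, 0.0] rows 4.6
```

>>> send_rows(targets=[0.02,-0.028,0,0,0,0.012,-1,0.05,-0.07,0,0,0,0.03,-1,0.08,-0.112,0,0,0,0.047,-1,0.08,-0.112,0.029,0,0,0.047,-1,0.08,-0.112,0.029,0,0,0.047,-1,0.08,-0.112,0.029,0,0,0.047,-1,0.08,-0.112,0.029,0,0,0.047,-1,0.08,-0.112,0.029,0,0,0.047,-1])

```text
clock: 31.67
eef_pos: [559.7, 175.8, 117.5]
tcp_rot: [3.141, 0.001, 0.038]
contact_force: [-0.5, -0.4, 0.1]
opening: -0.002
grasp_force: 0.0
```

>>> send_rows(targets=[0,0,0.015,0,0,0,-1,0,0,0.022,0,0,0,-1,0,0,0.026,0,0,0,-1,0,0,0.029,0,0,0,-1,0,0,0.032,0,0,0,-1,0,0,0.034,0,0,0,-1,0,0,0.0355,0,0,0,-1,0,0,0.0355,0,0,0,-1,0,0,0.0355,0,0,0,-1])

```text
clock: 32.42
eef_pos: [560.2, 176.2, 83.9]
tcp_rot: [3.141, 0.0, 0.038]
contact_force: [-6.4, -4.9, 17.2]
opening: 0.0
grasp_force: 8.9
```

```bash
python3 - <<'E'
from h import *
nxt()
E
```

```text
t 32.4 cmd [560.  176.5 118. ] [180.    0.    2.2] meas [560.2 176.2  83.9] [179.97   0.     2.19] q [ 0.3   0.47  1.83 -0.    0.84  1.84] F [-6.4 -4.9 17.2] op 0.0 gf 8.9
```

>>> send_rows(targets=[0,0,-0.02,0,0,0,-1,0,0,-0.0355,0,0,0,-1,0.003,-0.03,-0.0355,0,0,0,-1,0.0055,-0.065,-0.0355,0,0,0,-1,0.0077,-0.0953,-0.0355,0,0,0,-1,0.0077,-0.0953,-0.0355,0,0,0,-1,0.0077,-0.0953,-0.0355,0,0,0,-1,0.0077,-0.0953,-0.02,0,0,0,-1,0.0077,-0.0953,-0.012,0,0,0,-1])

```text
clock: 33.17
eef_pos: [564.2, 271.4, 93.5]
tcp_rot: [3.141, 0.0, 0.038]
contact_force: [0.0, -0.6, -0.9]
opening: -0.002
grasp_force: 0.0
```

>>> send_rows(targets=[0,0,0.003,0,0,0,-1,0,0,0.006,0,0,0,-1,0,0,0.009,0,0,0,-1,0,0,0.011,0,0,0,-1,0,0,0.012,0,0,0,-1,0,0,0.012,0,0,0,-1,0,0,0.012,0,0,0,-1])

```text
clock: 33.75
eef_pos: [564.0, 271.3, 83.9]
tcp_rot: [3.141, 0.001, 0.038]
contact_force: [-7.6, -4.8, 17.3]
opening: 0.0
grasp_force: 8.6
```

>>> send_rows(targets=[0,0,-0.02,0,0,0,-1,0,0,-0.0355,0,0,0,-1,-0.002,-0.03,-0.0355,0,0,0,-1,-0.005,-0.062,-0.0355,0,0,0,-1,-0.007,-0.0913,-0.0355,0,0,0,-1,-0.007,-0.0913,-0.0355,0,0,0,-1,-0.007,-0.0913,-0.0355,0,0,0,-1,-0.007,-0.0913,-0.02,0,0,0,-1,-0.007,-0.0913,-0.012,0,0,0,-1])

```text
clock: 34.5
eef_pos: [553.9, 361.9, 93.4]
tcp_rot: [3.141, 0.0, 0.038]
contact_force: [-0.4, 0.4, -0.5]
opening: 0.005
grasp_force: 0.0
```

>>> send_rows(targets=[0,0,0.003,0,0,0,-1,0,0,0.006,0,0,0,-1,0,0,0.009,0,0,0,-1,0,0,0.011,0,0,0,-1,0,0,0.012,0,0,0,-1,0,0,0.012,0,0,0,-1,0,0,0.012,0,0,0,-1])

```text
clock: 35.08
eef_pos: [553.9, 362.2, 83.9]
tcp_rot: [3.141, 0.0, 0.038]
contact_force: [-5.8, -6.2, 14.9]
opening: 0.002
grasp_force: 7.6
```

```bash
python3 - <<'E'
from h import *
cset([553.5,363,82.5],R.from_euler('xyz',[np.pi,0,np.radians(2.2)]).as_rotvec())
nxt((553.5,363,160,2.2))
# knob in the first pictures (crop pixels)
import pickle
fs=pickle.load(open('f0.pkl','rb'))
a=(100+262/5-.4,125+104/5-.4); k=180/800; b=(265+439*k-.4,190+438*k-.4)
o=[];d=[]
for f,p in((fs['top'],a),(fs['scene'],b)):
    c=cam(f)[1]; x=ray(f,*p,0); o.append(c); d.append((x-c)/np.linalg.norm(x-c))
t=np.linalg.lstsq(np.c_[d[0],-d[1]],o[1]-o[0],rcond=None)[0]; print("knob",o[0]+d[0]*t[0],o[1]+d[1]*t[1])
E
```

```text
t 35.1 cmd [553.5 363.   82.5] [180.    0.    2.2] meas [553.9 362.2  83.9] [1.7995e+02 2.0000e-02 2.1700e+00] q [ 0.58  0.57  1.66 -0.    0.92  2.11] F [-5.8 -6.2 14.9] op 0.002 gf 7.6
(553.5, 363, 160, 2.2) [-0.0, 0.0, -0.0775, 0.0, 0.0, 0.0] rows 1.9
knob [648.85963922 273.78763162  99.4219907 ] [648.54756471 274.955446    99.67215859]
```

```bash
python3 - <<'E'
from h import *
nxt((553.5,363,140,2.2),(606,273,140,2.2),(606,273,87,2.2),(655,274.5,87,2.2),chain=True)
E
```

```text
t 35.1 cmd [553.5 363.   82.5] [180.    0.    2.2] meas [553.9 362.2  83.9] [1.7995e+02 2.0000e-02 2.1700e+00] q [ 0.58  0.57  1.66 -0.    0.92  2.11] F [-5.8 -6.2 14.9] op 0.002 gf 7.6
(553.5, 363, 140, 2.2) [-0.0, 0.0, -0.0575, 0.0, 0.0, 0.0] rows 1.4
(606, 273, 140, 2.2) [0.049, 0.0919, 0.0, 0.0, 0.0, 0.0] rows 2.5
(606, 273, 87, 2.2) [0.0, -0.0, 0.053, 0.0, 0.0, 0.0] rows 1.3
(655, 274.5, 87, 2.2) [0.049, 0.0004, 0.0, 0.0, 0.0, 0.0] rows 1.2
```

>>> send_rows(targets=[0,0,-0.03,0,0,0,-1,0,0,-0.0575,0,0,0,-1,0.02,0.037,-0.0575,0,0,0,-1,0.04,0.075,-0.0575,0,0,0,-1,0.049,0.092,-0.0575,0,0,0,-1,0.049,0.092,-0.0575,0,0,0,-1,0.049,0.092,-0.03,0,0,0,-1,0.049,0.092,-0.0045,0,0,0,-1,0.049,0.092,-0.0045,0,0,0,-1,0.049,0.092,-0.0045,0,0,0,-1])

```text
clock: 35.92
eef_pos: [605.4, 273.0, 85.8]
tcp_rot: [3.141, 0.003, 0.038]
contact_force: [0.2, -0.1, 0.2]
opening: -0.002
grasp_force: 0.0
```

>>> send_rows(targets=[0.008,0,0,0,0,0,-1,0.016,0,0,0,0,0,-1,0.022,0,0,0,0,0,-1,0.028,0,0,0,0,0,-1,0.034,0,0,0,0,0,-1,0.04,0,0,0,0,0,-1,0.045,0,0,0,0,0,-1,0.05,0,0,0,0,0,-1,0.055,0,0,0,0,0,-1,0.06,0,0,0,0,0,-1,0.064,0,0,0,0,0,-1,0.064,0,0,0,0,0,-1])

```text
clock: 36.92
eef_pos: [665.9, 275.2, 86.1]
tcp_rot: [3.14, 0.011, 0.038]
contact_force: [-18.8, -0.6, 10.9]
opening: -0.006
grasp_force: 9.8
```

```bash
python3 - <<'E'
from h import *
upd([.049,.092,-.0045,0,0,0],[.064,0,0,0,0,0])
from rig import cams
import pickle
F=look(); nxt()
f=F['scene']; u,v=map(int,proj(f,(670,274,90))); print(u,v)
cv2.imwrite('pics/sw.png',cv2.resize(f['color'][max(v-70,0):v+50,u-70:u+90],(800,600),interpolation=cv2.INTER_CUBIC))
E
```

```text
top board [569.7 270.7] [90.9 41.5] yaw 3.9
top board [565.3 185.4] [92.4 70.8] yaw 3.1
scene board [534.6 175.5] [97.9 73.1] yaw 2.7
scene board [528.5 377.8] [95.6 63.2] yaw 1.5
t 37.0 cmd [669.9 275.4  87. ] [180.    0.    2.2] meas [665.9 275.2  86.1] [179.91   0.56   2.18] q [0.39 0.65 1.5  0.   1.   1.92] F [-19.2  -0.3   9.6] op 0.002 gf 9.4
359 298
```

View pics/sw.png

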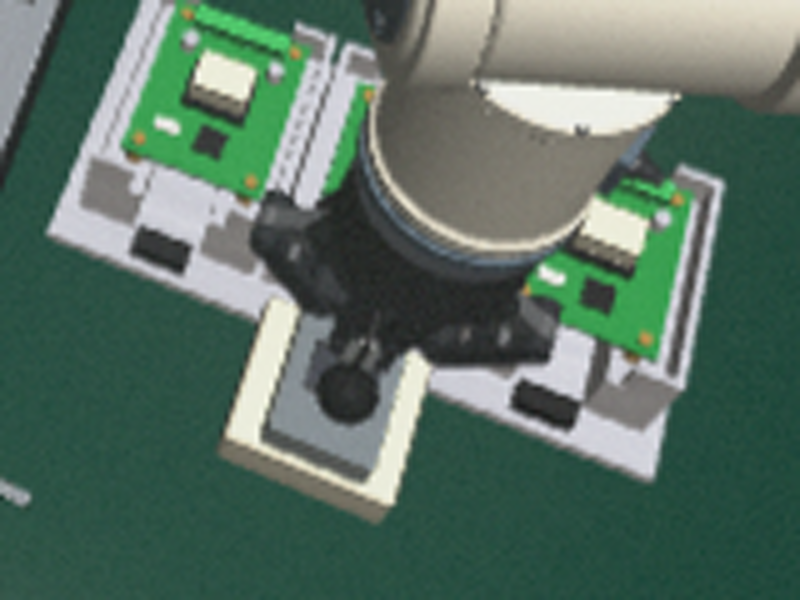

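>>> send_rows(targets=[0.002,0,0,0,0,0,-1,0.004,0,0,0,0,0,-1,0.006,0,0,0,0,0,-1,0.006,0,0,0,0,0,-1])

```text
clock: 37.35
eef_pos: [666.4, 275.2, 86.0]
tcp_rot: [3.139, 0.021, 0.038]
contact_force: [-40.2, -0.6, 25.4]
opening: 0.002
grasp_force: 20.5
```

```bash
python3 - <<'E'
from h import *
import pickle
upd([.006,0,0,0,0,0])
f=pickle.load(open('last.pkl','rb'))['scene']
for z in(96,99,102): print(ray(f,289+348/5-.4,228+390/5-.4,z))
nxt()
E
```

```text
[689.54140902 277.07114624  96.        ]
[690.86554655 276.8174752   99.        ]
[692.18968408 276.56380415 102.        ]
t 37.4 cmd [675.9 275.6  87. ] [180.    0.    2.2] meas [666.4 275.2  86. ] [179.83   1.21   2.17] q [0.39 0.65 1.49 0.01 1.02 1.92] F [-40.2  -0.6  25.4] op 0.002 gf 20.5
```

>>> send_rows(targets=[-0.01,0,0,0,0,0,-1,-0.03,0,0,0,0,0,-1,-0.05,0,0,0,0,0,-1,-0.05,0,-0.04,0,0,0,-1,-0.05,0,-0.08,0,0,0,-1,-0.05,0,-0.12,0,0,0,-1,-0.05,0,-0.13,0,0,0,-1])

```text
clock: 37.93
eef_pos: [629.8, 275.2, 224.3]
tcp_rot: [-3.138, -0.01, 0.038]
contact_force: [0.9, 0.8, 0.6]
opening: 0.001
grasp_force: 0.0
```

>>> send_rows(targets=[-0.04,0,0,0,0,0,-1,-0.08,0,0,0,0,0,-1,-0.12,0,0,0,0,0,-1,-0.16,0,0,0,0,0,-1,-0.2,0,0,0,0,0,-1,-0.24,0,0,0,0,0,-1,-0.26,0,0,0,0,0,-1,-0.26,0,0,0,0,0,-1])

```text
clock: 38.6
eef_pos: [363.1, 263.3, 216.8]
tcp_rot: [3.141, 0.001, 0.04]
contact_force: [-0.2, -0.1, -1.1]
opening: -0.003
grasp_force: 0.0
```

```bash
python3 - <<'E'
from h import *
import pickle
upd([-.05,0,-.13,0,0,0],[-.26,0,0,0,0,0])
F1=look(); nxt()
F0=pickle.load(open('f0.pkl','rb'))
def knob(f,x0):
    xs=np.arange(-28,28.1,1); G=np.array([[proj(f,(x0+x,275+y,97)) for y in xs] for x in xs],np.float32)
    im=cv2.remap(f['color'],G[...,0],G[...,1],cv2.INTER_LINEAR).max(2)
    m=(im<62).astype(np.uint8); k,l,s,ce=cv2.connectedComponentsWithStats(m)
    if k<2: return None
    i=1+np.argmax(s[1:,4]); return (x0-28+ce[i][1]).round(1),(275-28+ce[i][0]).round(1),s[i][2:].tolist()
for n in F1:
    print(n,"before",knob(F0[n],649),"after",knob(F1[n],694))
    p=cam(F1[n])[1]
    for x in (649,672,694): print("  im",x,np.round(proj(F1[n],(x,275,97)),0))
# does the picture still show lever region dark near old knob place?
for n in F1: print(n,"old place now",knob(F1[n],649))
E
```

```text
top board [569.3 285.9] [92.3 72.3] yaw 3.5
top board [564.8 184.1] [92.2 70. ] yaw 0.2
top board [558.6 381.6] [92.8 72.3] yaw 2.9
scene board [534.6 175.5] [98.  73.1] yaw 2.7
scene board [539.6 276.9] [95.8 73.3] yaw 2.4
scene board [527.6 372.8] [98.1 73.2] yaw 1.5
t 38.7 cmd [366.2 263.7 217. ] [180.    0.    2.2] meas [367.  264.4 217.4] [-1.7995e+02 -1.2000e-01  2.2500e+00] q [ 0.62  0.1   2.   -0.    1.04  2.15] F [-0.1  0.2  0.1] op 0.003 gf 0.0
top before (np.float64(647.8), np.float64(274.1), [20, 21, 336]) after (np.float64(689.0), np.float64(276.3), [22, 23, 374])
  im 649 [152. 146.]
  im 672 [152. 138.]
  im 694 [152. 130.]
scene before (np.float64(648.3), np.float64(275.8), [23, 25, 408]) after (np.float64(690.5), np.float64(276.5), [24, 26, 498])
  im 649 [363. 289.]
  im 672 [360. 298.]
  im 694 [357. 307.]
top old place now None
scene old place now None
```

```bash
python3 - <<'E'
from h import *
nxt((645,275,150,2.2),(645,275,92,2.2),(672,276,92,2.2),chain=True)
E
```

```text
t 38.7 cmd [366.2 263.7 217. ] [180.    0.    2.2] meas [367.  264.4 217.4] [-1.7995e+02 -1.2000e-01  2.2500e+00] q [ 0.62  0.1   2.   -0.    1.04  2.15] F [-0.1  0.2  0.1] op 0.003 gf 0.0
(645, 275, 150, 2.2) [0.2791, -0.0006, 0.067, 0.0, 0.0, 0.0] rows 6.9
(645, 275, 92, 2.2) [0.0, -0.0, 0.058, 0.0, 0.0, 0.0] rows 1.4
(672, 276, 92, 2.2) [0.027, 0.0, 0.0, 0.0, 0.0, 0.0] rows 0.6
```

>>> send_rows(targets=[0.04,0,0,0,0,0,-1,0.08,0,0,0,0,0,-1,0.12,0,0,0,0,0,-1,0.16,0,0.02,0,0,0,-1,0.2,0,0.04,0,0,0,-1,0.24,0,0.06,0,0,0,-1,0.265,0,0.067,0,0,0,-1,0.279,0,0.067,0,0,0,-1,0.279,0,0.067,0,0,0,-1,0.279,0,0.067,0,0,0,-1,0.279,0,0.095,0,0,0,-1,0.279,0,0.125,0,0,0,-1])

```text
clock: 39.7
eef_pos: [647.0, 275.3, 93.8]
tcp_rot: [-3.14, -0.005, 0.038]
contact_force: [-0.6, -0.4, 0.5]
opening: 0.001
grasp_force: 0.0
```

>>> send_rows(targets=[0.005,0,0,0,0,0,-1,0.01,0,0,0,0,0,-1,0.015,0,0,0,0,0,-1,0.019,0,0,0,0,0,-1,0.022,0,0,0,0,0,-1,0.022,0,0,0,0,0,-1])

```text
clock: 40.2
eef_pos: [666.1, 275.9, 93.9]
tcp_rot: [-3.141, 0.003, 0.038]
contact_force: [-11.8, 0.3, 9.3]
opening: 0.005
grasp_force: 6.0
```

>>> send_rows(targets=[0.002,0,0,0,0,0,-1,0.004,0,0,0,0,0,-1,0.004,0,0,0,0,0,-1])

```text
clock: 40.45
eef_pos: [666.6, 275.9, 93.8]
tcp_rot: [3.141, 0.01, 0.038]
contact_force: [-24.4, -0.6, 16.5]
opening: 0.002
grasp_force: 12.9
```

>>> send_rows(targets=[0.002,0,0,0,0,0,-1,0.003,0,0,0,0,0,-1,0.003,0,0,0,0,0,-1])

```text
clock: 40.7
eef_pos: [666.9, 275.9, 93.7]
tcp_rot: [3.14, 0.015, 0.038]
contact_force: [-35.0, -0.7, 24.4]
opening: -0.001
grasp_force: 18.2
```

>>> send_rows(targets=[-0.01,0,0,0,0,0,-1,-0.03,0,0,0,0,0,-1,-0.045,0,-0.01,0,0,0,-1,-0.05,0,-0.05,0,0,0,-1,-0.05,0,-0.09,0,0,0,-1,-0.09,0,-0.12,0,0,0,-1,-0.13,0,-0.12,0,0,0,-1,-0.17,0,-0.12,0,0,0,-1,-0.21,0,-0.12,0,0,0,-1,-0.25,0,-0.12,0,0,0,-1,-0.27,0,-0.12,0,0,0,-1,-0.27,0,-0.12,0,0,0,-1])

```text
clock: 41.7
eef_pos: [401.2, 265.1, 213.4]
tcp_rot: [-3.141, -0.0, 0.04]
contact_force: [0.0, -0.3, 0.9]
opening: -0.004
grasp_force: 0.0
```

```bash
python3 - <<'E'
from h import *
import pickle
F=look(); nxt()
f=F['top']
def knob(f,x0):
    xs=np.arange(-28,28.1,1); G=np.array([[proj(f,(x0+x,275+y,97)) for y in xs] for x in xs],np.float32)
    im=cv2.remap(f['color'],G[...,0],G[...,1],cv2.INTER_LINEAR).max(2)
    k,l,s,ce=cv2.connectedComponentsWithStats((im<62).astype(np.uint8)); i=1+np.argmax(s[1:,4]); return ce[i][1]+x0-28
print({n:knob(F[n],694) for n in F})
# relay tops: apparent size/height by triangulation, both cameras at z=84
for n in F:
    for B in((560,176),(564,273),(553,364)):
        xs=np.arange(-24,24.1,1); G=np.array([[proj(F[n],(B[0]+x,B[1]+y,84)) for y in xs] for x in xs],np.float32)
        im=cv2.remap(F[n]['color'],G[...,0],G[...,1],cv2.INTER_LINEAR).astype(int)
        m=(im.min(2)>110)&(im[...,2]-im[...,0]>6)
        k,l,s,ce=cv2.connectedComponentsWithStats(m.astype(np.uint8)); i=1+np.argmax(s[1:,4]); print(n,(B[0]-24+ce[i][1]).round(1),(B[1]-24+ce[i][0]).round(1),s[i][2:])
E
```

```text
top board [569.2 285.9] [92.  72.3] yaw 3.5
top board [564.8 184.1] [92.2 70. ] yaw 0.2
top board [558.6 381.5] [92.8 72.4] yaw 3.0
scene board [534.6 175.5] [98.  73.1] yaw 2.7
scene board [539.6 276.9] [95.8 73.3] yaw 2.4
scene board [527.6 372.8] [98.1 73.2] yaw 1.5
t 41.8 cmd [366.2 263.7 217. ] [180.    0.    2.2] meas [405.4 266.2 213.7] [-179.89   -0.2     2.25] q [ 0.58  0.15  1.95 -0.    1.04  2.11] F [ 0.6 -0.1  0.9] op -0.002 gf 0.0
{'top': np.float64(688.9005376344086), 'scene': np.float64(690.6204819277109)}
top 551.2 177.1 [ 27  15 180]
top 560.7 272.8 [ 29  21 484]
top 551.1 363.5 [ 30  21 592]
scene 563.1 177.5 [ 30  23 582]
scene 567.0 273.4 [ 28  23 586]
scene 556.2 364.3 [ 30  23 598]
```

```bash
python3 -c "
from rig import r
print(r.sign_off())"
```

```text
the job is handed in; nothing more can be done
None
```

I handed the job in at about 42 s of the 210 s: all three boards are in their bays, the lifter is released flat on its strip, the relays are pressed home and the lever is pushed to its end stop. The rig returned no verdict; the lever is my least certain step, as its camera-measured swing of about 0.87–0.89 rad is close to the 0.85 limit.

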